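# Refill the tea-brick dispenser with its drum brake on

## Robot

A 6-joint arm with a two-finger parallel gripper is mounted at the origin on the work surface. World frame = base frame: x ahead of the robot, y to its left, z up, the work surface at z = 0. Lengths are in mm, angles in rad, forces in N, time in s.
With the tool pointing down it reaches from about 350 to 975 mm from the base axis. Payload 7.1 kg.
Tool frame: the origin (TCP) lies on the mounting face of the last link; the fingertips stand 182 mm ahead of it and the grasp point (between the pads) lies 163 mm ahead of it (ctrl.tcp_to_tips is the distance from the TCP to the fingertips, in mm); z points along the fingers, y is the direction in which the jaws open and shut (so a half turn about z gives the same grasp; the last joint's range is limited). The gripper opens to 88 mm and grips with 3 to 60 N. Pads are 20 mm wide; open, the fingers measure 115 mm over their backs; the gripper's body (75 mm by 178 mm) begins 61 mm behind the grasp point.
Start: joints at [1.222, 0.423, 1.63, -0, 1.089, -0.019], TCP at [202.377, 591.312, 404.675] pointing down, gripper open.
Joint ranges: [-3, 3], [-0.9, 2.11], [0.09, 2.58], [-1.31, 4.45], [0.11, 2.69], [-2.54, 2.54]. Speed limits (rad/s): [2.39, 2.39, 3.01, 3.14, 3.14, 3.14].

## Interface

Orientations are given as a rotation vector (axis times angle).
In Python, from workcell import ctrl gives the robot as it stands. The module is installed in compiled form; this text tells all that it offers.
- The arm moves only by the tool send_rows, never from a script. Its argument "commands" is a list of rows, each an object with "translation": the shift along the world's x, y, z normalised to -1 to 1, where 1 is 0.1 m, a list of three; "twist": the turn, a rotation vector about the world's x, y, z normalised to -1 to 1, where 1 is 0.5 rad, a list of three. A call has exactly 10 rows; each row is the pose to reach, as a shift and turn from the pose commanded when the call began; what a row does not reach only later rows make up. A row lasts 1/10 s, in which the tool goes at most 50 mm and 8.59 degrees, less where a joint would pass 70% of its speed; a pose out of reach is approached as far as the arm can. A call with a number of a shift or a turn outside -1 to 1 is refused whole. A call with a gripper value outside its range is refused whole. "grip" is the closure, from -1 (fully open) to 1 (shut), set as the call begins (left out, the last holds). The fingers move at their own pace and stop on an object; the grip force is fixed at half the most. Time passes only in rows, so rows that repeat a pose let the fingers close, or fill a call up. It gives the time, the measured TCP pose, the force and the opening at its end, in the units of the state.
- ctrl.get_obs(): the state, without advancing time (a new reading comes with each control period).
- ctrl.get_image(name): name is "scene" or "side" or "wrist"; returns a dict with "img" (420x560x3 uint8, red, green, blue), "intrinsics" (3x3 intrinsics, pixels), "cam_to_world" (4x4, takes a point from camera to world coordinates). Camera axes: x right, y down, z forward; pixel columns grow to the right and rows downward; lengths in mm; the calibration is good to about 2 mm. The wrist camera is an equidistant fisheye: a pixel r from the principal point sees the ray r / f radians off the axis. A picture is of the moment at which its call begins. There is no depth.
- ctrl.close_job(): hands the job in, once; it reports no verdict.
The state is a dict: "t": time; "qpos": joint angles; "qvel": joint speeds; "joint_torque": joint torques, N m; "ee_pos": TCP position; "orientation": TCP orientation; "ft_force": force on the tool from outside, world axes, zero at the start; "moment": the same for the moment, N m; "width": finger opening in mm.
Only numpy, scipy, OpenCV 4.12 (cv2) and the standard library are available. Lean on these libraries where they do the work, as an engineer would, in place of code of your own. Each camera call takes 0.05 s, during which the arm holds its last target. There are 200 camera calls.

## Task

Refill the tea-brick dispenser. First pull its drum brake lever up to the third notch and let go; then gather all the tea bricks that lie about (two to four) onto the wooden tray where it stands on its cork rest, carry the loaded tray over and tip every brick into the hopper, any that misses going back by way of the tray. With the bricks in, set the tray back flat on its cork rest, and only then press the yellow button so that the brake lever drops all the way down; leave the other things on the table where they are.

Things in the scene. Friction and masses are not known exactly. Their poses are not given: they have to be found in the camera images.
- hopper_mouth (a point): Centre of the open top of the dispenser's green hopper, at rim height (115 mm above the table). The hopper is fixed, an open box 220 mm (its x) by 200 mm (its y) outside, walls 8 mm, inner floor 81 mm below the rim. Its axes: z up, x away from the robot, y to the left, turned a little with the dispenser. The brake stands on the same base plate on the +y side.
- lever_pivot (a point): Hinge axis of the brake lever, 85 mm above the table, on top of the grey brake housing (130 mm along x, 50 mm wide, top 80 mm above the table). Fixed; same axes as hopper_mouth; the hinge turns about its y axis. Hinge and lever lie 205 mm to +y of the hopper's centre line, in the plane y = 0 of this point.
- lever_grip (a point): Middle of the red hand grip of the brake lever: a round bar 20 mm in diameter, about 65 mm long over its round ends, along the lever; its centre is 120 mm from the hinge and the lever ends 30 mm farther out. The steel arm behind it is 12 mm thick. The lever reaches from the hinge towards the robot (-x) and a little upward (0.2 rad above level) when the brake is off.
- brake_lever (a joint): Brake lever angle, rad: 0 = fully down (off), grows as it is lifted, stop at 1.1. A real ratchet, notches at 0.2, 0.4, 0.6 (the third: lever at the long green tick, 0.8 rad above level), 0.8, 1.0. A spring pulls it down (0.5 N m): let go 0.03 or more past a notch, it falls back onto it (reads up to 0.02 less) and stays until the button is pressed. If too far, release and start again.
- button_top (a point): Centre of the top of the yellow release button, 28 mm in diameter, 96 mm above the table when up, on the brake housing 45 mm beyond the hinge (+x); pressed straight down.
- brake_button (a joint): Travel of the release button, m: 0 = up, 0.009 = fully down. Spring 1.5 N at the top to 6 N at the bottom, up to 2 N more while the ratchet is loaded; at 0.006 or more the ratchet lets go and the lever swings down by itself. The button also bobs as the lever is ratcheted.
- tray_floor (a point): Centre of the upper face of the loose wooden tray's floor (5 mm above its underside). Tray 170 mm (its x) by 140 mm (its y), floor 5 mm, walls 5 mm thick and 18 mm high on three sides; the +y side is open, without lip (orange stripe): bricks slide out there when that side is lowered (by 45 to 60 degrees, as friction varies). Tray 0.24 to 0.36 kg. z up.
- tray_bar (a point): Centre of the tray's handle bar: dark wood, 140 mm long along the tray's x, 20 mm by 20 mm in section, 35 mm behind the tray's back wall (105 mm to -y of the tray's centre) and 70 mm above the tray's underside (bar axis). Two steel brackets hold it at 60 mm to either side of its middle; the middle is free to grasp from above. Same axes as the tray.
- rest_top (a point): Centre of the upper face of the fixed cork rest, the tray's place: 200 mm (x) by 170 mm (y), 8 mm thick, on the table. At the start the tray stands centred and square on it, to about a centimetre.
- brick1_mid (a point): Centre of tea brick 1: a rigid reddish-brown carton with a paper band, 64 mm (its x) by 38 mm (its y) by 40 mm high (its z), 40 to 85 g, loose on the table at the start with 20 mm from centre to underside; it may be absent.
- brick2_mid (a point): Centre of tea brick 2: a rigid reddish-brown carton with a paper band, 64 mm (its x) by 38 mm (its y) by 40 mm high (its z), 40 to 85 g, loose on the table at the start with 20 mm from centre to underside; it may be absent.
- brick3_mid (a point): Centre of tea brick 3: a rigid reddish-brown carton with a paper band, 64 mm (its x) by 38 mm (its y) by 40 mm high (its z), 40 to 85 g, loose on the table at the start with 20 mm from centre to underside; it may be absent.
- brick4_mid (a point): Centre of tea brick 4: a rigid reddish-brown carton with a paper band, 64 mm (its x) by 38 mm (its y) by 40 mm high (its z), 40 to 85 g, loose on the table at the start with 20 mm from centre to underside; it may be absent.
- bowl_a: Bystander: dark wooden bowl, 120 mm across, 50 mm high; origin at the centre of its underside.
- bowl_b: Bystander: lighter wooden bowl, 110 mm across, 45 mm high; origin at the centre of its underside.
- creamer: Bystander: white ceramic creamer with a handle, 64 mm across, 75 mm high; origin at the centre of its underside.
- tongs: Bystander: steel tongs lying flat, 190 mm long along x; origin at the middle, on the table.
Mind the look-alikes: they are no part of the job. What is shaped like the part that bears brick3_mid but turquoise is not meant. Leave any red look-alike of the part that bears brick4_mid alone.

How it is judged:
By the outcome, as a careful person would: the job done as asked, in the order asked, and still so for the second after the job is handed in, with the robot touching nothing.
Of brick1, brick2, brick3, brick4 only 2 to 4 are there at a start; the rules pass over those that are not, and their reading is None.
At some moment in a run one of brick1, brick2, brick3, brick4 may be knocked a few centimetres aside while the robot is not near it.
It also fails if it takes over 210 s, if anything falls off the work surface, if the arm or the gripper's body presses on something with over 40 N, if the wrist force passes 120 N, or if a joint passes its speed limit or range.

## Working session

There is one attempt and no reset: what is moved stays moved. The work goes in short steps, Python scripts to look and compute and a tool call to move; the robot and the scene stay as the last step left them, time stands still between calls to the robot, and variables do not carry over. Pictures are saved under pics/ and viewed, about 12 in all and at most 16, crops included, and the job is handed in when it is done.

Besides the shell and the picture viewer there is one more tool, called after "Call:" as name(argument=value, ...), one argument or row to a line, values as JSON. send_rows: Moves the arm, as the interface text tells. Its arguments: {"type":"object","properties":{"commands":{"type":"array","items":{"type":"object","properties":{"translation":{"type":"array","items":{"type":"number"}},"twist":{"type":"array","items":{"type":"number"}}}}},"grip":{"type":"number"}},"required":["commands"]}

```bash
mkdir -p pics
cat > h.py <<'E'
import numpy as np, cv2
from workcell import ctrl
from scipy.spatial.transform import Rotation as R
def grab(cam,name=None):
    d=ctrl.get_image(cam); d['name']=cam
    if name: cv2.imwrite(f'pics/{name}.png',cv2.cvtColor(d['img'],cv2.COLOR_RGB2BGR))
    return d
def ray(d,u,v):
    K=np.array(d['intrinsics']);T=np.array(d['cam_to_world'])
    x=(u-K[0,2])/K[0,0];y=(v-K[1,2])/K[1,1]
    if d['name']=='wrist':
        r=np.hypot(x,y); s=np.sin(r)/r if r>1e-9 else 1
        c=np.array([x*s,y*s,np.cos(r)])
    else: c=np.array([x,y,1.])
    return T[:3,3],T[:3,:3]@c
def onz(d,u,v,z):
    o,r=ray(d,u,v); return o+r*(z-o[2])/r[2]
def proj(d,p):
    K=np.array(d['intrinsics']);T=np.array(d['cam_to_world'])
    c=T[:3,:3].T@(np.array(p,float)-T[:3,3])
    if d['name']=='wrist':
        n=np.hypot(c[0],c[1]);t=np.arctan2(n,c[2]); c=np.array([c[0]/n*t,c[1]/n*t,1])
    else: c=c/c[2]
    return K[0,0]*c[0]+K[0,2],K[1,1]*c[1]+K[1,2]
def st():
    o=ctrl.get_obs(); print('t',o['t'],'pos',np.round(o['ee_pos'],1),'ori',np.round(o['orientation'],3),'f',np.round(o['ft_force'],1),'w',round(float(o['width']),1)); print('q',np.round(o['qpos'],3))
E
python3 - <<'E'
from h import *
st()
for c in ('scene','side','wrist'):
    d=grab(c,c+'0'); print(c,np.round(d['intrinsics'],1).tolist(),np.round(d['cam_to_world'],3).tolist())
E
```

```text
t 0.0 pos [202.3 591.1 403.9] ori [-5.160e-01 -3.099e+00  2.000e-03] f [-1.  -0.1  0.5] w 87.4
q [ 1.222  0.424  1.631 -0.     1.089 -0.019]
scene [[383.1, 0.0, 277.8], [0.0, 383.1, 202.7], [0.0, 0.0, 1.0]] [[-0.275, 0.768, -0.579, 1236.936], [0.961, 0.229, -0.154, 244.149], [0.014, -0.599, -0.801, 1091.144], [0.0, 0.0, 0.0, 1.0]]
side [[470.7, 0.0, 283.8], [0.0, 470.7, 211.7], [0.0, 0.0, 1.0]] [[0.908, -0.254, 0.333, 88.869], [-0.418, -0.582, 0.697, -923.804], [0.017, -0.772, -0.635, 957.066], [0.0, 0.0, 0.0, 1.0]]
wrist [[325.2, 0.0, 280.1], [0.0, 325.2, 202.9], [0.0, 0.0, 1.0]] [[0.325, 0.912, 0.252, 132.808], [0.946, -0.313, -0.089, 615.067], [-0.002, 0.267, -0.964, 382.575], [0.0, 0.0, 0.0, 1.0]]
```

View pics/scene0.png

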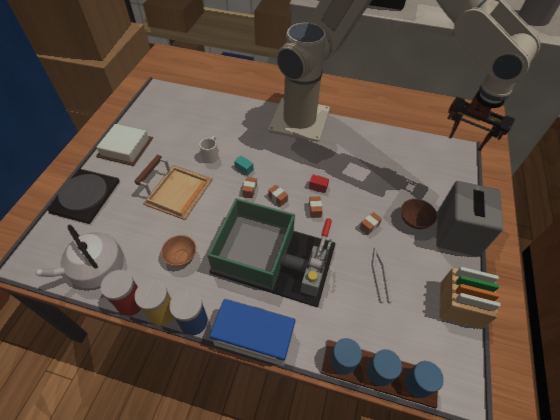

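View pics/side0.png

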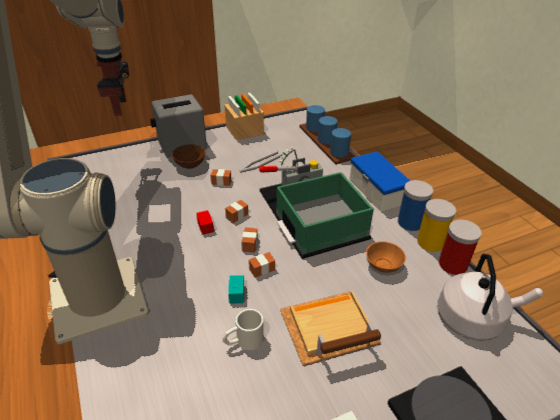

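View pics/wrist0.png

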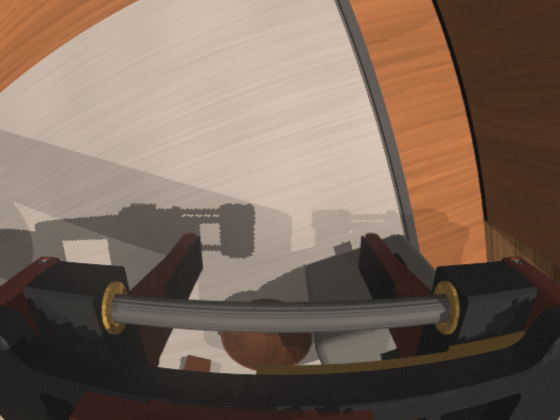

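Four banded bricks are visible in the scene view, near (250,186), (279,196), (316,206) and (371,223). The look-alikes are red at (319,183) and turquoise at (244,165). The tray is at (178,190) with its bar at (150,168), the hopper at (253,243), the lever grip at (327,227) and the button at (313,275).

Run:
```python
from h import *
S=grab('scene');D=grab('side')
a=cv2.resize(S['img'][140:300,120:400],None,fx=2.85,fy=2.85,interpolation=cv2.INTER_CUBIC)
cv2.imwrite('pics/sc1.png',a[...,::-1])
b=cv2.resize(D['img'][140:360,190:390],None,fx=2.7,fy=2.7,interpolation=cv2.INTER_CUBIC)
cv2.imwrite('pics/sd1.png',b[...,::-1])
for d,pts in((S,[(178,190),(253,243),(150,168),(327,227),(313,275),(250,186),(279,196),(316,206),(371,223)]),(D,[(330,325),(348,342),(269,169),(313,164),(262,265),(250,239),(237,211),(221,177)])):
    for p in pts: print(d['name'],p,np.round(onz(d,*p,20)[:2]))
    hsv=cv2.cvtColor(d['img'],cv2.COLOR_RGB2HSV)
    m=((hsv[...,0]<13)&(hsv[...,1]>150)&(hsv[...,2]>90)).astype(np.uint8)
    m=cv2.morphologyEx(m,cv2.MORPH_CLOSE,np.ones((7,7)))
    n,l,s,c=cv2.connectedComponentsWithStats(m)
    for i in range(1,n):
        if 60<s[i,4]<1500: print(d['name'],s[i].tolist(),np.round(c[i],1),np.round(onz(d,*c[i],20)[:2]),d['img'][l==i].mean(0).round())
```

```text
scene (178, 190) [ 510. -318.]
scene (253, 243) [642.   6.]
scene (150, 168) [ 444. -462.]
scene (327, 227) [513. 224.]
scene (313, 275) [698. 218.]
scene (250, 186) [419. -78.]
scene (279, 196) [433.  34.]
scene (316, 206) [439. 170.]
scene (371, 223) [455. 363.]
scene [310, 175, 19, 12, 141] [319.3 180.4] [322. 156.] [147.  47.  44.]
scene [322, 219, 9, 18, 94] [326.4 227.3] [515. 222.] [149.  51.  47.]
scene [488, 263, 8, 10, 64] [491.3 267.6] [516. 748.] [114.  73.  47.]
side (330, 325) [ 502. -334.]
side (348, 342) [ 517. -394.]
side (269, 169) [631. 341.]
side (313, 164) [788. 307.]
side (262, 265) [428. -81.]
side (250, 239) [437.  30.]
side (237, 211) [447. 167.]
side (221, 177) [461. 361.]
side [122, 0, 15, 55, 204] [129.2  29.6] [ 452. 1981.] [90. 52. 23.]
side [166, 68, 12, 29, 159] [172.2  86.1] [ 490. 1137.] [90. 51. 23.]
side [128, 71, 23, 57, 610] [139.9 102.9] [ 320. 1024.] [91. 52. 23.]
side [191, 85, 12, 21, 63] [197.5  94.9] [ 570. 1004.] [91. 52. 24.]
side [60, 108, 14, 13, 75] [ 65.6 113.3] [  20. 1048.] [89. 51. 23.]
side [70, 123, 13, 17, 83] [ 75.3 133.2] [ 39. 863.] [89. 50. 23.]
side [300, 125, 39, 37, 142] [319.4 143. ] [878. 426.] [108.  59.  29.]
side [259, 166, 19, 6, 104] [268.  168.5] [629. 345.] [160.  15.  11.]
side [211, 170, 20, 16, 157] [220.7 176.6] [461. 364.] [142.  79.  42.]
side [226, 200, 22, 22, 169] [234.2 209. ] [442. 179.] [165. 101.  61.]
side [197, 210, 17, 25, 298] [204.8 221.9] [339. 157.] [169.   8.   6.]
side [242, 228, 19, 48, 387] [250.5 246.4] [427.   1.] [164. 103.  66.]
side [366, 242, 38, 24, 362] [379.7 249.8] [ 760. -162.] [130.  75.  34.]
side [264, 253, 11, 19, 112] [269.5 260.5] [454. -73.] [158.  88.  48.]
side [41, 323, 33, 46, 808] [ 55.3 349.7] [-108. -138.] [101.  57.  25.]
side [321, 330, 59, 19, 350] [350.3 339.2] [ 526. -389.] [107.  58.  28.]
```

View pics/sc1.png

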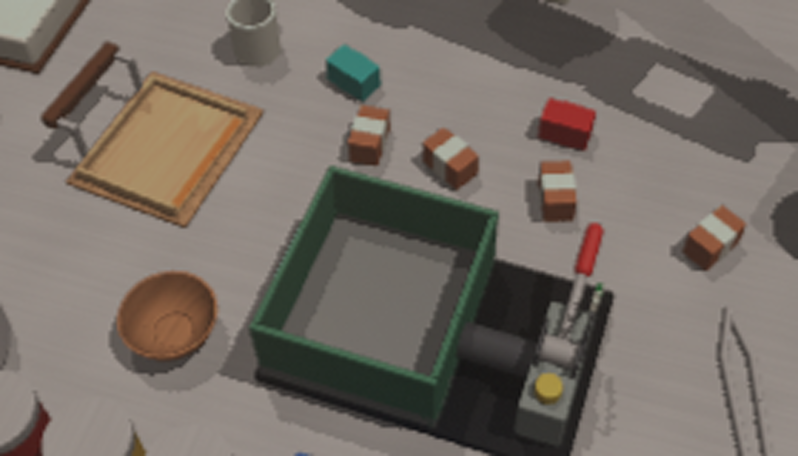

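View pics/sd1.png

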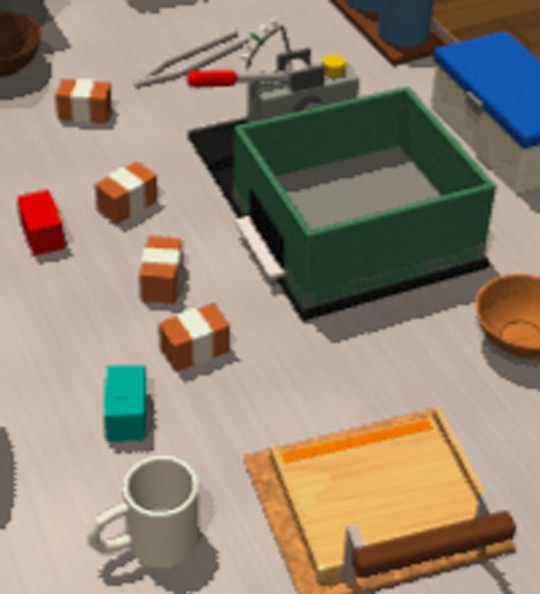

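```bash
cat >> h.py <<'E'
def tri(d1,p1,d2,p2):
    o1,r1=ray(d1,*p1);o2,r2=ray(d2,*p2)
    s=np.linalg.lstsq(np.c_[r1,-r2],o2-o1,rcond=None)[0]
    a=o1+s[0]*r1;b=o2+s[1]*r2; return (a+b)/2,np.linalg.norm(a-b)
E
python3 - <<'E'
from h import *
S=grab('scene');D=grab('side')
s=lambda x,y:(120+x/2.85,140+y/2.85)
e=lambda x,y:(190+x/2.7,140+y/2.7)
for n,a,b in [('button',s(549,383),e(334,60)),('grip',s(590,250),e(212,77)),('gripend',s(597,228),e(188,77)),('b1',s(369,136),e(195,337)),('b2',s(451,159),e(161,270)),('b3',s(558,191),e(127,192)),('b4',s(714,238),e(84,101)),('bar',s(81,84),e(435,543))]:
    print(n,np.round(tri(S,a,D,b)[0],1),round(tri(S,a,D,b)[1],1))
print('rim S',[np.round(onz(S,*s(*p),115)[:2]).tolist() for p in((333,170),(497,212),(437,382),(253,328))])
print('rim D',[np.round(onz(D,*e(*p),115)[:2]).tolist() for p in((303,228),(237,128),(408,90),(493,185))])
print('tray S wall top z31',[np.round(onz(S,*s(*p),31)[:2]).tolist() for p in((155,74),(79,176))])
print('rest S z8',[np.round(onz(S,*s(*p),8)[:2]).tolist() for p in((155,72),(263,111),(186,225),(68,183))])
print('rest D z8',[np.round(onz(D,*e(*p),8)[:2]).tolist() for p in((246,458),(437,410),(514,547))])
print('barends S z78',[np.round(onz(S,*s(*p),78)[:2]).tolist() for p in((113,48),(48,120))])
print('barends D z78',[np.round(onz(D,*e(*p),78)[:2]).tolist() for p in((358,560),(512,525))])
E
```

```text
button [737.  217.1  97. ] 4.2
grip [578.2 225.  109.6] 3.5
gripend [550.1 227.6 114.6] 0.5
b1 [428.5 -78.6  19.4] 3.0
b2 [433.8  30.2  18.4] 3.7
b3 [445.7 168.5  20.1] 4.6
b4 [459.6 360.9  20. ] 3.3
bar [ 496.3 -426.4   78.4] 3.3
rim S [[557.0, -72.0], [561.0, 119.0], [774.0, 113.0], [769.0, -82.0]]
rim D [[553.0, -69.0], [562.0, 112.0], [774.0, 101.0], [769.0, -88.0]]
tray S wall top z31 [[417.0, -373.0], [595.0, -390.0]]
rest S z8 [[396.0, -388.0], [418.0, -226.0], [611.0, -247.0], [595.0, -411.0]]
rest D z8 [[417.0, -234.0], [612.0, -256.0], [592.0, -420.0]]
barends S z78 [[428.0, -415.0], [558.0, -436.0]]
barends D z78 [[432.0, -416.0], [565.0, -438.0]]
```

Call:
send_rows(
  commands=[
    {"translation": [0.05,-0.1,0.06],"twist": [0,0,0.03]},
    {"translation": [0.1,-0.2,0.12],"twist": [0,0,0.06]},
    {"translation": [0.15,-0.3,0.18],"twist": [0,0,0.09]},
    {"translation": [0.2,-0.4,0.24],"twist": [0,0,0.12]},
    {"translation": [0.25,-0.5,0.3],"twist": [0,0,0.15]},
    {"translation": [0.3,-0.6,0.3],"twist": [0,0,0.18]},
    {"translation": [0.35,-0.7,0.3],"twist": [0,0,0.2]},
    {"translation": [0.4,-0.8,0.3],"twist": [0,0,0.2]},
    {"translation": [0.45,-0.9,0.3],"twist": [0,0,0.2]},
    {"translation": [0.5,-1,0.3],"twist": [0,0,0.2]},
  ],
)

```text
t: 1.35
ee_pos: [252.8, 490.4, 434.4]
orientation: [-0.36, -3.121, 0.001]
ft_force: [-0.1, -0.6, 0.4]
width: 87.6
```

Call:
send_rows(
  commands=[
    {"translation": [0.1,-0.1,0],"twist": [0,0,0.03]},
    {"translation": [0.2,-0.2,0],"twist": [0,0,0.06]},
    {"translation": [0.3,-0.3,0],"twist": [0,0,0.09]},
    {"translation": [0.4,-0.4,0],"twist": [0,0,0.12]},
    {"translation": [0.5,-0.5,0],"twist": [0,0,0.15]},
    {"translation": [0.6,-0.6,0],"twist": [0,0,0.18]},
    {"translation": [0.7,-0.7,0],"twist": [0,0,0.2]},
    {"translation": [0.8,-0.8,0],"twist": [0,0,0.2]},
    {"translation": [0.9,-0.9,0],"twist": [0,0,0.2]},
    {"translation": [1,-1,0],"twist": [0,0,0.2]},
  ],
)

```text
t: 2.35
ee_pos: [353.1, 390.4, 434.6]
orientation: [-0.204, -3.135, 0.0]
ft_force: [0.7, 0.1, 0.1]
width: 88.2
```

Call:
send_rows(
  commands=[
    {"translation": [0.1,-0.1,0],"twist": [0,0,0.03]},
    {"translation": [0.2,-0.2,0],"twist": [0,0,0.06]},
    {"translation": [0.3,-0.3,0],"twist": [0,0,0.09]},
    {"translation": [0.4,-0.4,0],"twist": [0,0,0.12]},
    {"translation": [0.5,-0.5,0],"twist": [0,0,0.15]},
    {"translation": [0.6,-0.6,0],"twist": [0,0,0.18]},
    {"translation": [0.7,-0.7,0],"twist": [0,0,0.18]},
    {"translation": [0.8,-0.8,0],"twist": [0,0,0.18]},
    {"translation": [0.9,-0.9,0],"twist": [0,0,0.18]},
    {"translation": [1,-1,0],"twist": [0,0,0.18]},
  ],
)

```text
t: 3.35
ee_pos: [453.2, 290.4, 434.7]
orientation: [-0.063, -3.141, -0.0]
ft_force: [-0.1, 0.0, -0.3]
width: 88.0
```

Call:
send_rows(
  commands=[
    {"translation": [0.1,-0.06,0]},
    {"translation": [0.2,-0.12,0]},
    {"translation": [0.3,-0.18,0]},
    {"translation": [0.4,-0.24,0]},
    {"translation": [0.5,-0.3,0]},
    {"translation": [0.6,-0.36,0]},
    {"translation": [0.7,-0.42,0]},
    {"translation": [0.8,-0.5,0]},
    {"translation": [0.9,-0.55,0]},
    {"translation": [1,-0.6,0]},
  ],
)

```text
validation failed for argument at $.co...
```

Run:
```python
from h import *
st(); d=grab('wrist','w1')
```

```text
t 3.35 pos [453.2 290.4 434.7] ori [-0.063 -3.141 -0.   ] f [-0.1  0.  -0.3] w 88.0
q [ 0.548  0.26   1.794  0.     1.087 -0.983]
```

View pics/w1.png

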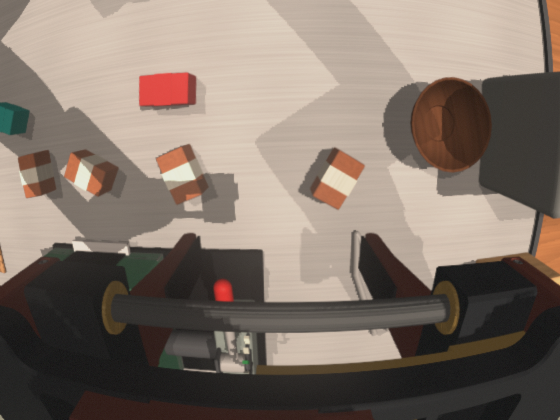

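The wrist view shows all four bricks near (38,173), (91,173), (183,174) and (338,178). The red lever grip is at (223,290), with the tick plate beside the hinge at (245,345).

```bash
cat >> h.py <<'E'
def bricks(d,z=40,dump=False):
    hsv=cv2.cvtColor(d['img'],cv2.COLOR_RGB2HSV)
    m=((hsv[...,0]>=5)&(hsv[...,0]<14)&(hsv[...,1]>140)&(hsv[...,2]>75)).astype(np.uint8)
    m=cv2.morphologyEx(m,cv2.MORPH_CLOSE,cv2.getStructuringElement(cv2.MORPH_ELLIPSE,(19,19)))
    m[330:]=0
    n,l,s,c=cv2.connectedComponentsWithStats(m); out=[]
    for i in range(1,n):
        if s[i,4]<120: continue
        ys,xs=np.nonzero(l==i)
        P=np.array([onz(d,u,v,z)[:2] for u,v in zip(xs,ys)],np.float32)
        (cx,cy),(w,h),a=cv2.minAreaRect(P)
        if w<h: a+=90; w,h=h,w
        a=(a+90)%180-90
        if 45<w<110 and 25<h<90: out.append((cx,cy)); print('c',np.round(c[i]),'rect',round(cx),round(cy),'wh',round(w),round(h),'long axis yaw',round(np.deg2rad(a),2))
    return out
E
python3 - <<'E'
from h import *
d=grab('wrist'); bricks(d)
for u,v in((223,282),(223,299)): print(np.round(onz(d,u,v,118)))
E
```

```text
c [ 82. 174.] rect 432 31 wh 62 35 long axis yaw 1.05
[546. 226. 118.]
[567. 223. 118.]
```

Call:
send_rows(
  commands=[
    {"translation": [0.1,-0.06,-0.05],"twist": [0,0,0]},
    {"translation": [0.2,-0.12,-0.1],"twist": [0,0,0]},
    {"translation": [0.3,-0.18,-0.15],"twist": [0,0,0]},
    {"translation": [0.4,-0.24,-0.2],"twist": [0,0,0]},
    {"translation": [0.5,-0.3,-0.25],"twist": [0,0,0]},
    {"translation": [0.6,-0.36,-0.3],"twist": [0,0,0]},
    {"translation": [0.7,-0.42,-0.35],"twist": [0,0,0]},
    {"translation": [0.8,-0.5,-0.4],"twist": [0,0,0]},
    {"translation": [0.9,-0.6,-0.45],"twist": [0,0,0]},
    {"translation": [1,-0.65,-0.5],"twist": [0,0,0]},
  ],
)

```text
t: 4.45
ee_pos: [553.2, 225.3, 384.2]
orientation: [-0.063, -3.141, 0.0]
ft_force: [-0.4, -0.0, -0.3]
width: 87.4
```

Run:
```python
from h import *
st(); d=grab('wrist','w2')
S=grab('scene');D=grab('side')
s=lambda x,y:(120+x/2.85,140+y/2.85)
e=lambda x,y:(190+x/2.7,140+y/2.7)
hsv=cv2.cvtColor(d['img'],cv2.COLOR_RGB2HSV)
m=(((hsv[...,0]<4)|(hsv[...,0]>176))&(hsv[...,1]>190)&(hsv[...,2]>110)).astype(np.uint8)
n,l,s,c=cv2.connectedComponentsWithStats(m)
for i in range(1,n):
    if s[i,4]>100: print(s[i],c[i],np.round(onz(d,*c[i],118)))
```

```text
t 4.45 pos [553.2 225.3 384.2] ori [-0.063 -3.141  0.   ] f [-0.4 -0.  -0.3] w 87.4
q [ 0.367  0.407  1.709 -0.     1.026 -1.164]
```

Call:
send_rows(
  commands=[
    {"translation": [0.05,0,-0.1],"twist": [0,0,0]},
    {"translation": [0.1,0,-0.2],"twist": [0,0,0]},
    {"translation": [0.15,0,-0.3],"twist": [0,0,0]},
    {"translation": [0.2,0,-0.4],"twist": [0,0,0]},
    {"translation": [0.2,0,-0.5],"twist": [0,0,0]},
    {"translation": [0.2,0,-0.6],"twist": [0,0,0]},
    {"translation": [0.2,0,-0.7],"twist": [0,0,0]},
    {"translation": [0.2,0,-0.8],"twist": [0,0,0]},
    {"translation": [0.2,0,-0.9],"twist": [0,0,0]},
    {"translation": [0.2,0,-1],"twist": [0,0,0]},
  ],
)

```text
t: 5.6
ee_pos: [572.3, 226.3, 283.9]
orientation: [0.062, 3.141, 0.0]
ft_force: [-0.3, -0.5, -0.6]
width: 87.7
```

Run:
```python
from h import *
st(); S=grab('scene');D=grab('side');W=grab('wrist')
a=cv2.resize(S['img'][150:290,250:390],(400,400),interpolation=cv2.INTER_CUBIC)
b=cv2.resize(D['img'][100:240,210:350],(400,400),interpolation=cv2.INTER_CUBIC)
cv2.imwrite('pics/lev1.png',np.hstack([a,b])[...,::-1])
```

```text
t 5.6 pos [572.3 226.3 283.9] ori [0.062 3.141 0.   ] f [-0.3 -0.5 -0.6] w 87.7
q [ 0.357  0.563  1.724  0.     0.854 -1.174]
```

View pics/lev1.png

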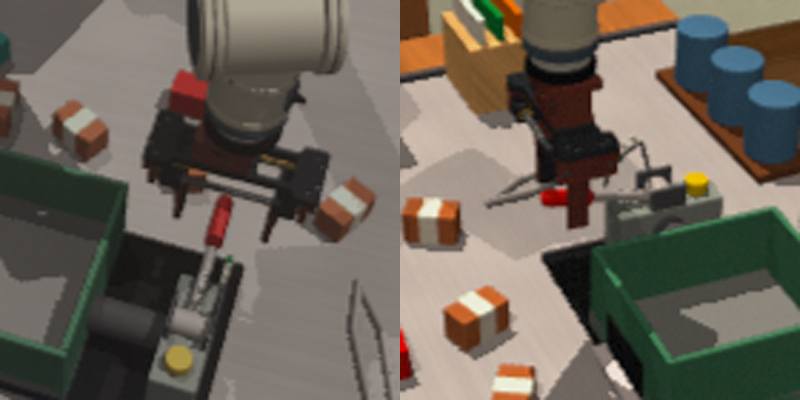

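Call:
send_rows(
  commands=[
    {"translation": [0.01,-0.01,-0.06],"twist": [0,0,0]},
    {"translation": [0.02,-0.02,-0.12],"twist": [0,0,0]},
    {"translation": [0.02,-0.02,-0.12],"twist": [0,0,0]},
    {"translation": [0.02,-0.02,-0.12],"twist": [0,0,0]},
    {"translation": [0.02,-0.02,-0.12],"twist": [0,0,0]},
    {"translation": [0.02,-0.02,-0.12],"twist": [0,0,0]},
    {"translation": [0.02,-0.02,-0.12],"twist": [0,0,0]},
    {"translation": [0.02,-0.02,-0.12],"twist": [0,0,0]},
    {"translation": [0.02,-0.02,-0.12],"twist": [0,0,0]},
    {"translation": [0.02,-0.02,-0.12],"twist": [0,0,0]},
  ],
)

```text
t: 6.75
ee_pos: [574.4, 224.3, 272.7]
orientation: [0.063, 3.141, 0.0]
ft_force: [-0.2, -0.0, 0.5]
width: 88.1
```

Call:
send_rows(
  commands=[
    {"translation": [0,0,0],"twist": [0,0,0]},
    {"translation": [0,0,0],"twist": [0,0,0]},
    {"translation": [0,0,0],"twist": [0,0,0]},
    {"translation": [0,0,0],"twist": [0,0,0]},
    {"translation": [0,0,0],"twist": [0,0,0]},
    {"translation": [0,0,0],"twist": [0,0,0]},
    {"translation": [0,0,0],"twist": [0,0,0]},
    {"translation": [0,0,0],"twist": [0,0,0]},
    {"translation": [0,0,0],"twist": [0,0,0]},
    {"translation": [0,0,0],"twist": [0,0,0]},
  ],
  grip=1,
)

```text
t: 7.75
ee_pos: [574.4, 223.8, 272.6]
orientation: [-0.062, -3.141, 0.002]
ft_force: [0.5, -4.2, 0.3]
width: 19.1
```

Call:
send_rows(
  commands=[
    {"translation": [0.015,0,0.06],"twist": [0,0,0]},
    {"translation": [0.03,0,0.117],"twist": [0,0,0]},
    {"translation": [0.05,0,0.175],"twist": [0,0,0]},
    {"translation": [0.071,0,0.229],"twist": [0,0,0]},
    {"translation": [0.096,0,0.284],"twist": [0,0,0]},
    {"translation": [0.123,0,0.337],"twist": [0,0,0]},
    {"translation": [0.153,0,0.39],"twist": [0,0,0]},
    {"translation": [0.186,-0.01,0.44],"twist": [0,0,0]},
    {"translation": [0.22,-0.01,0.488],"twist": [0,0,0]},
    {"translation": [0.258,-0.01,0.535],"twist": [0,0,0]},
  ],
)

```text
t: 8.75
ee_pos: [599.9, 223.0, 326.4]
orientation: [-0.062, -3.139, 0.002]
ft_force: [-1.0, -4.3, -10.8]
width: 19.6
```

Run:
```python
from h import *
st(); S=grab('scene');D=grab('side')
a=cv2.resize(S['img'][150:290,250:390],(400,400),interpolation=cv2.INTER_CUBIC)
b=cv2.resize(D['img'][100:240,210:350],(400,400),interpolation=cv2.INTER_CUBIC)
cv2.imwrite('pics/lev2.png',np.hstack([a,b])[...,::-1])
```

```text
t 8.75 pos [599.9 223.  326.4] ori [-6.200e-02 -3.139e+00  2.000e-03] f [ -1.   -4.3 -10.8] w 19.6
q [ 3.370e-01  5.370e-01  1.646e+00 -1.000e-03  9.600e-01 -1.194e+00]
```

View pics/lev2.png

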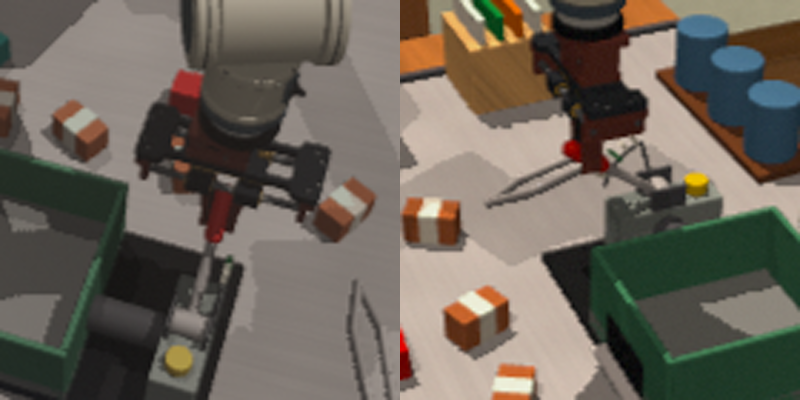

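Call:
send_rows(
  commands=[
    {"translation": [0.035,0,0.045],"twist": [0,0,0]},
    {"translation": [0.075,0,0.085],"twist": [0,0,0]},
    {"translation": [0.12,0,0.125],"twist": [0,0,0]},
    {"translation": [0.163,0,0.16],"twist": [0,0,0]},
    {"translation": [0.163,0,0.16],"twist": [0,0,0]},
    {"translation": [0.163,0,0.16],"twist": [0,0,0]},
    {"translation": [0.163,0,0.16],"twist": [0,0,0]},
    {"translation": [0.163,0,0.16],"twist": [0,0,0]},
    {"translation": [0.163,0,0.16],"twist": [0,0,0]},
    {"translation": [0.163,0,0.16],"twist": [0,0,0]},
  ],
)

```text
t: 9.85
ee_pos: [616.5, 222.5, 342.7]
orientation: [-0.062, -3.14, 0.003]
ft_force: [-1.7, -8.7, -5.7]
width: 19.5
```

Call:
send_rows(
  commands=[
    {"translation": [0,0,0],"twist": [0,0,0]},
    {"translation": [0,0,0],"twist": [0,0,0]},
    {"translation": [0,0,0],"twist": [0,0,0]},
    {"translation": [0,0,0],"twist": [0,0,0]},
    {"translation": [0,0,0],"twist": [0,0,0]},
    {"translation": [0,0,0],"twist": [0,0,0]},
    {"translation": [0,0,0.1],"twist": [0,0,0]},
    {"translation": [0,0,0.3],"twist": [0,0,0]},
    {"translation": [-0.1,0,0.5],"twist": [0,0,0]},
    {"translation": [-0.2,0,0.7],"twist": [0,0,0]},
  ],
  grip=-1,
)

```text
t: 10.85
ee_pos: [596.4, 223.3, 413.5]
orientation: [0.063, 3.141, 0.0]
ft_force: [0.2, 0.3, 0.1]
width: 87.8
```

Call:
send_rows(
  commands=[
    {"translation": [-0.1,0.1,0.0],"twist": [0,0,0]},
    {"translation": [-0.2,0.2,0.0],"twist": [0,0,0]},
    {"translation": [-0.3,0.3,0],"twist": [0,0,0]},
    {"translation": [-0.4,0.4,0],"twist": [0,0,0]},
    {"translation": [-0.5,0.5,0],"twist": [0,0,0]},
    {"translation": [-0.6,0.6,0],"twist": [0,0,0]},
    {"translation": [-0.7,0.7,0],"twist": [0,0,0]},
    {"translation": [-0.8,0.8,0],"twist": [0,0,0]},
    {"translation": [-0.9,0.9,0],"twist": [0,0,0]},
    {"translation": [-1,1,0],"twist": [0,0,0]},
  ],
)

```text
t: 11.85
ee_pos: [495.6, 324.1, 412.2]
orientation: [0.063, 3.141, 0.0]
ft_force: [-0.1, -0.4, -0.0]
width: 87.4
```

Run:
```python
from h import *
st(); S=grab('scene');D=grab('side')
for d in (S,D):
    for f in(.6,.8,1.0): print(d['name'],f,np.round([proj(d,(692-r*np.cos(f),219+r*.04*np.cos(f),85+r*np.sin(f))) for r in(0,150)]).tolist())
a=cv2.resize(S['img'][190:290,290:390],(400,400),interpolation=cv2.INTER_CUBIC)
b=cv2.resize(D['img'][120:220,240:340],(400,400),interpolation=cv2.INTER_CUBIC)
cv2.imwrite('pics/lev3.png',np.hstack([a,b])[...,::-1])
W=grab('wrist','w3'); bricks(W); bricks(D)
h=cv2.cvtColor(W['img'],cv2.COLOR_RGB2HSV); print(W['cam_to_world'])
for d in (S,D):
  h=cv2.cvtColor(d['img'],cv2.COLOR_RGB2HSV); m=(((h[...,0]<4)|(h[...,0]>176))&(h[...,1]>150)&(h[...,2]>90)).astype(np.uint8)
  n,l,s,c=cv2.connectedComponentsWithStats(m); print([(np.round(c[i]),s[i,4]) for i in range(1,n) if s[i,4]>40])
```

```text
t 11.85 pos [495.6 324.1 412.2] ori [0.063 3.141 0.   ] f [-0.1 -0.4 -0. ] w 87.4
q [ 0.559  0.367  1.698  0.     1.077 -0.972]
scene 0.6 [[316.0, 263.0], [329.0, 214.0]]
scene 0.8 [[316.0, 263.0], [329.0, 215.0]]
scene 1.0 [[316.0, 263.0], [327.0, 217.0]]
side 0.6 [[301.0, 168.0], [265.0, 153.0]]
side 0.8 [[301.0, 168.0], [271.0, 145.0]]
side 1.0 [[301.0, 168.0], [278.0, 139.0]]
c [552.  11.] rect 252 723 wh 51 36 long axis yaw -1.3
c [ 52. 149.] rect 433 32 wh 62 34 long axis yaw 1.02
c [  4. 155.] rect 429 -65 wh 65 29 long axis yaw -0.22
c [220. 177.] rect 450 336 wh 91 64 long axis yaw 1.13
[[ 3.95007495e-02  9.63081327e-01  2.66296918e-01  4.21868895e+02]
 [ 9.99219479e-01 -3.79786864e-02 -1.08651450e-02  3.27591448e+02]
 [-3.50411156e-04  2.66518249e-01 -9.63829809e-01  3.90825509e+02]
 [ 0.00000000e+00  0.00000000e+00  0.00000000e+00  1.00000000e+00]]
[(array([319., 180.]), np.int32(141)), (array([326., 225.]), np.int32(112))]
[(array([277., 150.]), np.int32(91)), (array([205., 222.]), np.int32(299))]
```

View pics/lev3.png

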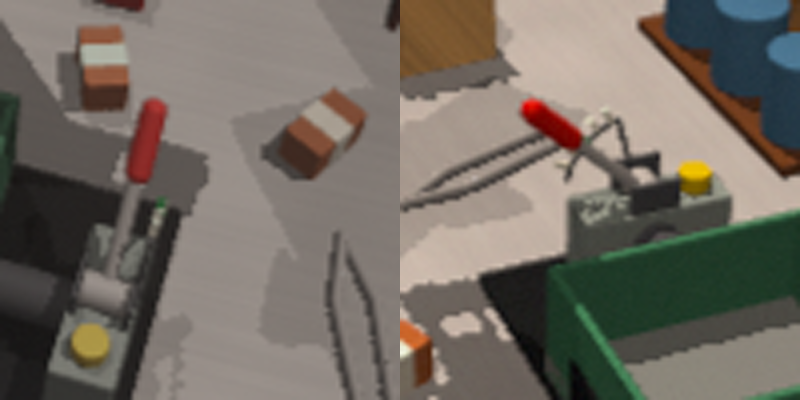

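Run:
```python
from h import *
i=cv2.imread('pics/w1.png');h=cv2.cvtColor(i,cv2.COLOR_BGR2HSV)
for u,v in((350,160),(328,188),(178,155),(188,196),(38,160),(38,190),(75,160),(80,165),(160,90)): print(u,v,h[v,u])
W=grab('wrist','w3b'); h=cv2.cvtColor(W['img'],cv2.COLOR_RGB2HSV)
u,v=proj(W,(460,361,40));print(u,v); u,v=int(u),int(v)
p=h[v-40:v+41:8,u-40:u+41:8]; print(p.reshape(-1,3)[p.reshape(-1,3)[:,1]>90])
```

```text
350 160 [  9 152 178]
328 188 [  9 149 183]
178 155 [  9 147 200]
188 196 [  9 150 204]
38 160 [  9 109  77]
38 190 [  9 139 123]
75 160 [ 10 157 195]
80 165 [ 32  20 232]
160 90 [  1 176 224]
312.9775983672267 148.6115497990848
[[  9 142 172]
 [  9 145 183]
 [  9 147 181]
 [  9 147 179]
 [  9 147 186]
 [  9 146 182]
 [  9 148 183]
 [  9 149 183]
 [  9 149 180]
 [  9 136 156]
 [  9 146 190]
 [  9 146 187]
 [  9 142 187]
 [  9 143 184]
 [  9 147 187]
 [  9 147 187]
 [  9 132 189]
 [  9 144 186]
 [  9 145 181]]
```

```bash
sed -i 's/(hsv\[...,0\]>=5)&(hsv\[...,0\]<14)&(hsv\[...,1\]>140)&(hsv\[...,2\]>75)/(hsv[...,0]>=7)\&(hsv[...,0]<12)\&(hsv[...,1]>100)\&(hsv[...,2]>60)/; s/(19,19)/(17,17)/' h.py
python3 - <<'E'
from h import *
W=grab('wrist'); bricks(W)
d=dict(W);
E
```

```text
c [552.  10.] rect 253 722 wh 50 34 long axis yaw -1.3
```

Run:
```python
from h import *
W=grab('wrist'); hsv=cv2.cvtColor(W['img'],cv2.COLOR_RGB2HSV)
m=((hsv[...,0]>=7)&(hsv[...,0]<12)&(hsv[...,1]>100)&(hsv[...,2]>60)).astype(np.uint8)
for k in (1,13):
    mm=cv2.morphologyEx(m,cv2.MORPH_CLOSE,np.ones((k,k)))
    n,l,s,c=cv2.connectedComponentsWithStats(mm)
    print(k,[s[i].tolist() for i in range(1,n) if s[i,4]>60])
```

```text
1 [[392, 36, 90, 103, 5717], [121, 114, 41, 28, 625], [304, 114, 37, 31, 633], [34, 124, 29, 31, 342], [0, 126, 24, 18, 308], [54, 135, 32, 34, 762], [135, 145, 41, 30, 658], [285, 148, 37, 30, 616], [0, 154, 28, 20, 381]]
13 [[543, 0, 17, 24, 344], [392, 36, 90, 103, 6636], [121, 114, 41, 28, 625], [304, 114, 37, 31, 633], [34, 124, 52, 45, 1522], [0, 126, 24, 18, 315], [135, 145, 41, 30, 658], [285, 148, 37, 30, 616], [0, 154, 28, 20, 393], [536, 182, 24, 68, 1170], [174, 237, 14, 13, 85], [23, 257, 28, 18, 154], [503, 257, 41, 21, 65]]
```

```bash
cat >> h.py <<'E'
def bricks(d,z=40):
    hsv=cv2.cvtColor(d['img'],cv2.COLOR_RGB2HSV)
    m=((hsv[...,0]>=7)&(hsv[...,0]<12)&(hsv[...,1]>100)&(hsv[...,2]>60)).astype(np.uint8)
    m[330:]=0
    n,l,s,c=cv2.connectedComponentsWithStats(m); B=[]
    for i in range(1,n):
        if s[i,4]<60: continue
        ys,xs=np.nonzero(l==i)
        P=np.array([onz(d,u,v,z)[:2] for u,v in zip(xs,ys)],np.float32)
        if np.ptp(P,0).max()<100: B.append(P)
    while B:
        P=B.pop(0)
        for k,Q in enumerate(B):
            if 30<np.linalg.norm(P.mean(0)-Q.mean(0))<60: P=np.r_[P,B.pop(k)]; break
        (cx,cy),(w,h),a=cv2.minAreaRect(P)
        if w<h: a+=90; w,h=h,w
        a=(a+90)%180-90
        print('brick',round(cx),round(cy),'wh',round(w),round(h),'yaw',round(np.deg2rad(a),2),'pix',np.round(proj(d,(cx,cy,z))))
E
python3 - <<'E'
from h import *
bricks(grab('wrist'))
E
```

```text
brick 442 174 wh 63 49 yaw 0.33 pix [147. 142.]
brick 458 360 wh 63 38 yaw -0.54 pix [312. 146.]
brick 432 42 wh 83 49 yaw 1.04 pix [ 58. 145.]
brick 425 -56 wh 68 63 yaw -1.51 pix [ 10. 149.]
```

Side view: lever tip at (272,147) matches 0.8 rad above level, so it is on the third notch. Now brick 4.

Call:
send_rows(
  commands=[
    {"translation": [-0.05,0.05,-0.1],"twist": [0,0,-0.1]},
    {"translation": [-0.1,0.1,-0.2],"twist": [0,0,-0.2]},
    {"translation": [-0.15,0.15,-0.3],"twist": [0,0,-0.3]},
    {"translation": [-0.2,0.2,-0.4],"twist": [0,0,-0.4]},
    {"translation": [-0.25,0.25,-0.5],"twist": [0,0,-0.5]},
    {"translation": [-0.3,0.3,-0.6],"twist": [0,0,-0.6]},
    {"translation": [-0.35,0.35,-0.7],"twist": [0,0,-0.7]},
    {"translation": [-0.37,0.365,-0.8],"twist": [0,0,-0.8]},
    {"translation": [-0.37,0.365,-0.9],"twist": [0,0,-0.9]},
    {"translation": [-0.37,0.365,-1],"twist": [0,0,-1]},
  ],
)

```text
t: 13.2
ee_pos: [459.9, 359.5, 311.7]
orientation: [0.842, 3.027, 0.0]
ft_force: [0.1, -0.1, -0.9]
width: 87.9
```

Call:
send_rows(
  commands=[
    {"translation": [0,0,-0.1],"twist": [0,0,0]},
    {"translation": [0,0,-0.2],"twist": [0,0,0]},
    {"translation": [0,0,-0.3],"twist": [0,0,0]},
    {"translation": [0,0,-0.4],"twist": [0,0,0]},
    {"translation": [0,0,-0.5],"twist": [0,0,0]},
    {"translation": [0,0,-0.6],"twist": [0,0,0]},
    {"translation": [0,0,-0.7],"twist": [0,0,0]},
    {"translation": [0,0,-0.8],"twist": [0,0,0]},
    {"translation": [0,0,-0.9],"twist": [0,0,0]},
    {"translation": [0,0,-1],"twist": [0,0,0]},
  ],
)

```text
t: 14.2
ee_pos: [459.5, 359.8, 211.4]
orientation: [0.838, 3.028, -0.0]
ft_force: [-0.0, 0.1, 1.0]
width: 87.8
```

Call:
send_rows(
  commands=[
    {"translation": [0,0,-0.1],"twist": [0,0,0]},
    {"translation": [0,0,-0.1],"twist": [0,0,0]},
    {"translation": [0,0,-0.1],"twist": [0,0,0]},
    {"translation": [0,0,-0.1],"twist": [0,0,0]},
    {"translation": [0,0,-0.1],"twist": [0,0,0]},
    {"translation": [0,0,-0.1],"twist": [0,0,0]},
    {"translation": [0,0,-0.1],"twist": [0,0,0]},
    {"translation": [0,0,-0.1],"twist": [0,0,0]},
    {"translation": [0,0,-0.1],"twist": [0,0,0]},
    {"translation": [0,0,-0.1],"twist": [0,0,0]},
  ],
  grip=1,
)

```text
t: 15.2
ee_pos: [459.6, 359.9, 202.6]
orientation: [0.838, 3.028, 0.001]
ft_force: [-0.2, -0.1, 4.9]
width: 37.8
```

Call:
send_rows(
  commands=[
    {"translation": [0,0,0.1],"twist": [0,0,0]},
    {"translation": [0,-0.05,0.2],"twist": [0,0,0]},
    {"translation": [0,-0.1,0.3],"twist": [0,0,0]},
    {"translation": [0,-0.2,0.4],"twist": [0,0,0]},
    {"translation": [0,-0.3,0.5],"twist": [0,0,0]},
    {"translation": [0,-0.4,0.6],"twist": [0,0,0]},
    {"translation": [0,-0.5,0.7],"twist": [0,0,0]},
    {"translation": [0,-0.6,0.8],"twist": [0,0,0]},
    {"translation": [0,-0.7,0.9],"twist": [0,0,0]},
    {"translation": [0,-0.8,1],"twist": [0,0,0]},
  ],
)

```text
t: 16.2
ee_pos: [459.5, 278.9, 303.0]
orientation: [-0.838, -3.028, -0.0]
ft_force: [0.8, 0.0, -1.1]
width: 37.8
```

Call:
send_rows(
  commands=[
    {"translation": [0,-0.1,0.05],"twist": [0,0,0.05]},
    {"translation": [0,-0.2,0.1],"twist": [0,0,0.1]},
    {"translation": [0,-0.3,0.15],"twist": [0,0,0.15]},
    {"translation": [0,-0.4,0.2],"twist": [0,0,0.2]},
    {"translation": [0,-0.5,0.25],"twist": [0,0,0.25]},
    {"translation": [0,-0.6,0.3],"twist": [0,0,0.3]},
    {"translation": [0,-0.7,0.35],"twist": [0,0,0.35]},
    {"translation": [0,-0.8,0.4],"twist": [0,0,0.4]},
    {"translation": [0,-0.9,0.4],"twist": [0,0,0.43]},
    {"translation": [0,-1,0.4],"twist": [0,0,0.43]},
  ],
)

```text
t: 17.2
ee_pos: [459.4, 179.0, 342.7]
orientation: [0.508, 3.1, 0.0]
ft_force: [-0.1, -0.6, -1.3]
width: 37.5
```

Call:
send_rows(
  commands=[
    {"translation": [0,-0.1,0],"twist": [0,0,0.05]},
    {"translation": [0,-0.2,0],"twist": [0,0,0.1]},
    {"translation": [0,-0.3,0],"twist": [0,0,0.15]},
    {"translation": [0,-0.4,0],"twist": [0,0,0.2]},
    {"translation": [0,-0.5,0],"twist": [0,0,0.25]},
    {"translation": [0,-0.6,0],"twist": [0,0,0.3]},
    {"translation": [0,-0.7,0],"twist": [0,0,0.35]},
    {"translation": [0,-0.8,0],"twist": [0,0,0.4]},
    {"translation": [0,-0.9,0],"twist": [0,0,0.43]},
    {"translation": [0,-1,0],"twist": [0,0,0.43]},
  ],
)

```text
t: 18.2
ee_pos: [459.3, 79.0, 342.3]
orientation: [-0.173, -3.137, 0.0]
ft_force: [0.5, -0.0, -0.9]
width: 37.6
```

Call:
send_rows(
  commands=[
    {"translation": [0,-0.1,0],"twist": [0,0,0]},
    {"translation": [0,-0.2,0],"twist": [0,0,0]},
    {"translation": [0,-0.3,0],"twist": [0,0,0]},
    {"translation": [0,-0.4,0],"twist": [0,0,0]},
    {"translation": [0,-0.5,0],"twist": [0,0,0]},
    {"translation": [0,-0.6,0],"twist": [0,0,0]},
    {"translation": [0,-0.7,0],"twist": [0,0,0]},
    {"translation": [0,-0.8,0],"twist": [0,0,0]},
    {"translation": [0,-0.9,0],"twist": [0,0,0]},
    {"translation": [0,-1,0],"twist": [0,0,0]},
  ],
)

```text
t: 19.2
ee_pos: [459.5, -21.0, 342.2]
orientation: [-0.172, -3.137, -0.0]
ft_force: [0.3, -0.1, -0.2]
width: 37.7
```

Call:
send_rows(
  commands=[
    {"translation": [0,-0.1,0],"twist": [0,0,0]},
    {"translation": [0,-0.2,0],"twist": [0,0,0]},
    {"translation": [0,-0.3,0],"twist": [0,0,0]},
    {"translation": [0,-0.4,0],"twist": [0,0,0]},
    {"translation": [0,-0.5,0],"twist": [0,0,0]},
    {"translation": [0,-0.6,0],"twist": [0,0,0]},
    {"translation": [0,-0.7,0],"twist": [0,0,0]},
    {"translation": [0,-0.8,0],"twist": [0,0,0]},
    {"translation": [0,-0.9,0],"twist": [0,0,0]},
    {"translation": [0,-1,0],"twist": [0,0,0]},
  ],
)

```text
t: 20.2
ee_pos: [459.5, -121.0, 342.2]
orientation: [0.172, 3.137, 0.0]
ft_force: [-0.9, 0.0, -0.4]
width: 37.6
```

Run:
```python
from h import *
st(); W=grab('wrist','w4'); bricks(W)
```

```text
t 20.2 pos [ 459.5 -121.   342.2] ori [0.172 3.137 0.   ] f [-0.9  0.  -0.4] w 37.6
q [-0.283  0.298  2.003  0.     0.841 -1.744]
brick 405 -82 wh 38 21 yaw -1.51 pix [319. 133.]
brick 430 21 wh 75 38 yaw 1.05 pix [429. 152.]
brick 442 150 wh 75 63 yaw 0.33 pix [528. 157.]
brick 479 -244 wh 81 11 yaw -0.15 pix [156. 232.]
brick 483 -472 wh 103 42 yaw -0.13 pix [  6. 247.]
brick 514 -420 wh 76 35 yaw 1.41 pix [ 40. 269.]
brick 558 -132 wh 72 16 yaw 1.46 pix [280. 295.]
```

View pics/w4.png

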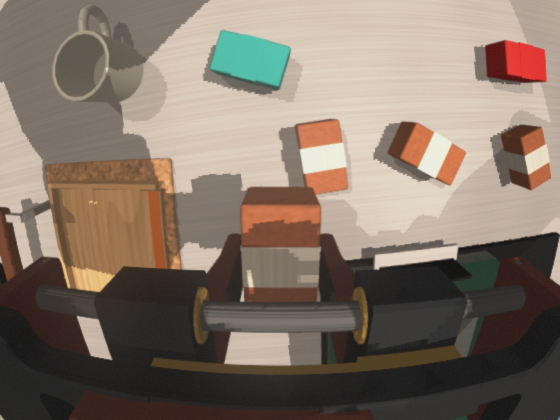

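Wrist view: the held brick is at (280,240), brick 1 at (323,157) and the tray's -x wall from (52,186) to (162,187), with its orange stripe at (157,230).

Run:
```python
from h import *
W=grab('wrist')
print('wall top -x edge',[np.round(onz(W,*p,28)[:2],1) for p in((52,186),(162,185))])
print('stripe outer edge',[np.round(onz(W,*p,13)[:2],1) for p in((162,192),(167,264))],'rest',[np.round(onz(W,*p,8)[:2],1) for p in((171,159),(181,268),(50,163))])
q=[(299,122),(339,120),(347,190),(308,192)]
q=np.array([onz(W,*p,40)[:2] for p in q]);print('b1',q.mean(0),q.round(0).tolist())
q=[(405,123),(463,157),(447,184),(391,152)]
q=np.array([onz(W,*p,40)[:2] for p in q]);print('b2',q.mean(0),q.round(0).tolist())
```

```text
wall top -x edge [array([ 419.9, -372.1]), array([ 436.9, -234.1])]
stripe outer edge [array([ 446.6, -241.8]), array([ 526.8, -254.6])] rest [array([ 415.1, -227.5]), array([ 535.1, -241.3]), array([ 395. , -385.2])]
b1 [426.41064871 -80.16735902] [[394.0, -99.0], [396.0, -64.0], [459.0, -61.0], [457.0, -97.0]]
b2 [432.77343363  19.35107701] [[402.0, -3.0], [438.0, 59.0], [463.0, 40.0], [428.0, -18.0]]
```

Call:
send_rows(
  commands=[
    {"translation": [0.03,-0.1,0],"twist": [0,0,0]},
    {"translation": [0.06,-0.2,0],"twist": [0,0,0]},
    {"translation": [0.09,-0.3,0],"twist": [0,0,0]},
    {"translation": [0.12,-0.4,0],"twist": [0,0,0]},
    {"translation": [0.15,-0.5,0],"twist": [0,0,0]},
    {"translation": [0.18,-0.6,0],"twist": [0,0,0]},
    {"translation": [0.21,-0.7,0],"twist": [0,0,0]},
    {"translation": [0.24,-0.8,0],"twist": [0,0,0]},
    {"translation": [0.27,-0.9,0],"twist": [0,0,0]},
    {"translation": [0.3,-1,0],"twist": [0,0,0]},
  ],
)

```text
t: 21.3
ee_pos: [489.7, -221.1, 342.1]
orientation: [-0.173, -3.137, -0.0]
ft_force: [0.7, -0.7, -1.8]
width: 37.8
```

Call:
send_rows(
  commands=[
    {"translation": [0.05,-0.1,-0.02],"twist": [0,0,0]},
    {"translation": [0.1,-0.2,-0.04],"twist": [0,0,0]},
    {"translation": [0.15,-0.3,-0.06],"twist": [0,0,0]},
    {"translation": [0.2,-0.4,-0.08],"twist": [0,0,0]},
    {"translation": [0.25,-0.5,-0.1],"twist": [0,0,0]},
    {"translation": [0.3,-0.6,-0.12],"twist": [0,0,0]},
    {"translation": [0.35,-0.7,-0.14],"twist": [0,0,0]},
    {"translation": [0.4,-0.8,-0.16],"twist": [0,0,0]},
    {"translation": [0.45,-0.9,-0.18],"twist": [0,0,0]},
    {"translation": [0.5,-1,-0.2],"twist": [0,0,0]},
  ],
)

```text
t: 22.3
ee_pos: [539.9, -321.0, 322.0]
orientation: [-0.172, -3.137, -0.0]
ft_force: [-0.9, -0.6, -0.1]
width: 38.2
```

Call:
send_rows(
  commands=[
    {"translation": [0,-0.1,-0.1],"twist": [0,0,0]},
    {"translation": [0,-0.2,-0.2],"twist": [0,0,0]},
    {"translation": [0,-0.3,-0.3],"twist": [0,0,0]},
    {"translation": [0.015,-0.39,-0.4],"twist": [0,0,0]},
    {"translation": [0.015,-0.39,-0.5],"twist": [0,0,0]},
    {"translation": [0.015,-0.39,-0.6],"twist": [0,0,0]},
    {"translation": [0.015,-0.39,-0.7],"twist": [0,0,0]},
    {"translation": [0.015,-0.39,-0.8],"twist": [0,0,0]},
    {"translation": [0.015,-0.39,-0.88],"twist": [0,0,0]},
    {"translation": [0.015,-0.39,-0.95],"twist": [0,0,0]},
  ],
)

```text
t: 23.3
ee_pos: [541.0, -358.9, 226.4]
orientation: [-0.172, -3.137, -0.0]
ft_force: [0.4, -0.4, -0.3]
width: 37.5
```

Run:
```python
from h import *
st(); D=grab('side'); S=grab('scene')
b=cv2.resize(D['img'][240:400,260:420],(400,400),interpolation=cv2.INTER_CUBIC)
a=cv2.resize(S['img'][120:240,120:240],(400,400),interpolation=cv2.INTER_CUBIC)
cv2.imwrite('pics/tr1.png',np.hstack([a,b])[...,::-1])
```

```text
t 23.3 pos [ 541.  -358.9  226.4] ori [-0.172 -3.137 -0.   ] f [ 0.4 -0.4 -0.3] w 37.5
q [-0.604  0.685  1.659  0.     0.797 -2.065]
```

View pics/tr1.png

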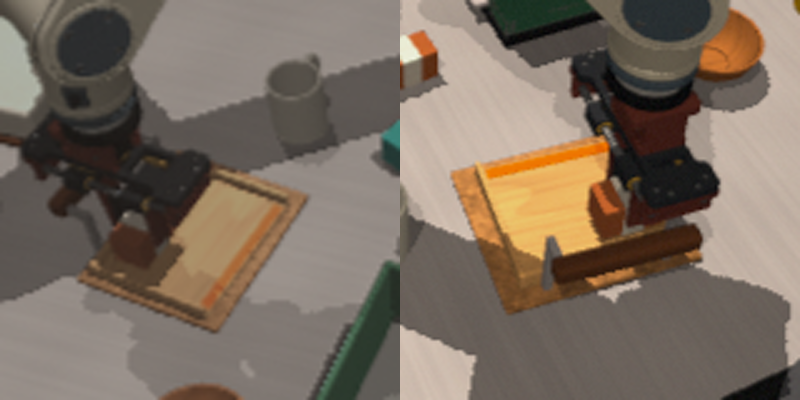

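Call:
send_rows(
  commands=[
    {"translation": [0,0,-0.03],"twist": [0,0,0]},
    {"translation": [0,0,-0.06],"twist": [0,0,0]},
    {"translation": [0,0,-0.09],"twist": [0,0,0]},
    {"translation": [0,0,-0.11],"twist": [0,0,0]},
    {"translation": [0,0,-0.11],"twist": [0,0,0]},
    {"translation": [0,0,-0.11],"twist": [0,0,0]},
    {"translation": [0,0,-0.11],"twist": [0,0,0]},
    {"translation": [0,0,-0.11],"twist": [0,0,0]},
    {"translation": [0,0,-0.11],"twist": [0,0,0]},
    {"translation": [0,0,-0.11],"twist": [0,0,0]},
  ],
)

```text
t: 24.4
ee_pos: [541.0, -359.2, 216.2]
orientation: [0.172, 3.137, -0.0]
ft_force: [-0.4, -0.3, -0.6]
width: 37.9
```

Call:
send_rows(
  commands=[
    {"translation": [0,0,0],"twist": [0,0,0]},
    {"translation": [0,0,0],"twist": [0,0,0]},
    {"translation": [0,0,0],"twist": [0,0,0]},
    {"translation": [0,0,0],"twist": [0,0,0]},
    {"translation": [0,0,0.1],"twist": [0,0,0]},
    {"translation": [0,0,0.2],"twist": [0,0,0]},
    {"translation": [0,0,0.35],"twist": [0,0,0]},
    {"translation": [0,0,0.5],"twist": [0,0,0]},
    {"translation": [0,0,0.7],"twist": [0,0,0]},
    {"translation": [0,0,0.9],"twist": [0,0,0]},
  ],
  grip=-0.18,
)

```text
t: 25.4
ee_pos: [541.0, -359.2, 308.3]
orientation: [0.172, 3.136, -0.001]
ft_force: [-0.5, -0.0, -0.7]
width: 52.0
```

Call:
send_rows(
  commands=[
    {"translation": [-0.05,0.1,0.05],"twist": [0,0,0]},
    {"translation": [-0.1,0.2,0.1],"twist": [0,0,0]},
    {"translation": [-0.15,0.3,0.15],"twist": [0,0,0]},
    {"translation": [-0.2,0.4,0.2],"twist": [0,0,0]},
    {"translation": [-0.25,0.5,0.2],"twist": [0,0,0]},
    {"translation": [-0.3,0.6,0.2],"twist": [0,0,0]},
    {"translation": [-0.35,0.7,0.2],"twist": [0,0,0]},
    {"translation": [-0.4,0.8,0.2],"twist": [0,0,0]},
    {"translation": [-0.45,0.9,0.2],"twist": [0,0,0]},
    {"translation": [-0.5,1,0.2],"twist": [0,0,0]},
  ],
  grip=-1,
)

```text
t: 26.4
ee_pos: [490.5, -258.3, 326.1]
orientation: [-0.172, -3.137, -0.0]
ft_force: [-0.2, -0.4, -0.2]
width: 87.8
```

Call:
send_rows(
  commands=[
    {"translation": [-0.03,0.1,0],"twist": [0,0,0]},
    {"translation": [-0.06,0.2,0],"twist": [0,0,0]},
    {"translation": [-0.09,0.3,0],"twist": [0,0,0]},
    {"translation": [-0.12,0.4,0],"twist": [0,0,0]},
    {"translation": [-0.15,0.5,0],"twist": [0,0,0]},
    {"translation": [-0.18,0.6,0],"twist": [0,0,0]},
    {"translation": [-0.21,0.7,0],"twist": [0,0,0]},
    {"translation": [-0.24,0.8,0],"twist": [0,0,0]},
    {"translation": [-0.27,0.9,0],"twist": [0,0,0]},
    {"translation": [-0.3,1,0],"twist": [0,0,0]},
  ],
)

```text
t: 27.4
ee_pos: [460.7, -158.4, 326.2]
orientation: [0.172, 3.137, -0.0]
ft_force: [-0.3, 0.7, -0.4]
width: 87.6
```

Run:
```python
from h import *
st(); bricks(grab('wrist','w5'))
```

```text
t 27.4 pos [ 460.7 -158.4  326.2] ori [ 0.172  3.137 -0.   ] f [-0.3  0.7 -0.4] w 87.6
q [-0.356  0.34   1.988  0.     0.814 -1.816]
brick 426 -82 wh 63 42 yaw 0.06 pix [366. 154.]
brick 430 18 wh 80 40 yaw 1.05 pix [468. 150.]
brick 443 128 wh 71 46 yaw 0.08 pix [547. 158.]
brick 476 -247 wh 65 23 yaw -0.37 pix [184. 230.]
brick 475 -467 wh 87 38 yaw -0.14 pix [ 17. 244.]
brick 501 -342 wh 42 8 yaw 1.47 pix [104. 261.]
```

View pics/w5.png

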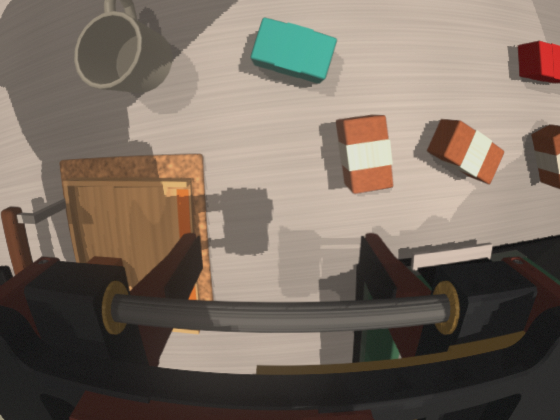

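Call:
send_rows(
  commands=[
    {"translation": [-0.04,0.08,-0.06],"twist": [0,0,0.03]},
    {"translation": [-0.08,0.16,-0.12],"twist": [0,0,0.06]},
    {"translation": [-0.12,0.24,-0.18],"twist": [0,0,0.09]},
    {"translation": [-0.16,0.32,-0.24],"twist": [0,0,0.12]},
    {"translation": [-0.2,0.4,-0.3],"twist": [0,0,0.15]},
    {"translation": [-0.24,0.5,-0.36],"twist": [0,0,0.18]},
    {"translation": [-0.28,0.6,-0.42],"twist": [0,0,0.21]},
    {"translation": [-0.32,0.7,-0.48],"twist": [0,0,0.24]},
    {"translation": [-0.35,0.775,-0.54],"twist": [0,0,0.27]},
    {"translation": [-0.35,0.775,-0.6],"twist": [0,0,0.3]},
  ],
)

```text
t: 28.45
ee_pos: [425.5, -80.7, 265.6]
orientation: [0.067, -3.14, -0.0]
ft_force: [0.2, 0.6, -0.1]
width: 87.6
```

Call:
send_rows(
  commands=[
    {"translation": [0,0,-0.08],"twist": [0,0,0]},
    {"translation": [0,0,-0.16],"twist": [0,0,0]},
    {"translation": [0,0,-0.24],"twist": [0,0,0]},
    {"translation": [0,0,-0.32],"twist": [0,0,0]},
    {"translation": [0,0,-0.4],"twist": [0,0,0]},
    {"translation": [0,0,-0.48],"twist": [0,0,0]},
    {"translation": [0,0,-0.56],"twist": [0,0,0]},
    {"translation": [0,0,-0.64],"twist": [0,0,0]},
    {"translation": [0,0,-0.64],"twist": [0,0,0]},
    {"translation": [0,0,-0.64],"twist": [0,0,0]},
  ],
)

```text
t: 29.45
ee_pos: [425.9, -81.7, 202.0]
orientation: [0.063, -3.14, -0.0]
ft_force: [0.5, -0.1, -0.5]
width: 87.8
```

Call:
send_rows(
  commands=[
    {"translation": [0,0,0],"twist": [0,0,0]},
    {"translation": [0,0,0],"twist": [0,0,0]},
    {"translation": [0,0,0],"twist": [0,0,0]},
    {"translation": [0,0,0],"twist": [0,0,0]},
    {"translation": [0,0,0],"twist": [0,0,0]},
    {"translation": [0,0,0],"twist": [0,0,0]},
    {"translation": [0,0,0],"twist": [0,0,0]},
    {"translation": [0,0,0],"twist": [0,0,0]},
    {"translation": [0,0,0],"twist": [0,0,0]},
    {"translation": [0,0,0],"twist": [0,0,0]},
  ],
  grip=1,
)

```text
t: 30.45
ee_pos: [426.0, -81.7, 202.2]
orientation: [-0.063, 3.141, 0.0]
ft_force: [-0.8, 0.2, 1.8]
width: 37.7
```

Call:
send_rows(
  commands=[
    {"translation": [0,0,0.1],"twist": [0,0,0]},
    {"translation": [0,0,0.2],"twist": [0,0,0]},
    {"translation": [0,0,0.3],"twist": [0,0,0]},
    {"translation": [0,0,0.4],"twist": [0,0,0]},
    {"translation": [0,0,0.5],"twist": [0,0,0]},
    {"translation": [0,-0.05,0.6],"twist": [0,0,0]},
    {"translation": [0,-0.1,0.7],"twist": [0,0,0]},
    {"translation": [0,-0.2,0.8],"twist": [0,0,0]},
    {"translation": [0,-0.3,0.9],"twist": [0,0,0]},
    {"translation": [0,-0.4,1],"twist": [0,0,0]},
  ],
)

```text
t: 31.45
ee_pos: [426.0, -122.8, 303.1]
orientation: [-0.063, 3.141, -0.0]
ft_force: [-0.0, -0.6, -1.0]
width: 37.7
```

Run:
```python
from h import *
st(); W=grab('wrist','w6'); bricks(W)
hsv=cv2.cvtColor(W['img'],cv2.COLOR_RGB2HSV)
```

```text
t 31.45 pos [ 426.  -122.8  303.1] ori [-0.063  3.141 -0.   ] f [-0.  -0.6 -1. ] w 37.7
q [-0.307  0.327  2.093 -0.     0.722 -1.918]
brick 428 19 wh 81 37 yaw 1.05 pix [445. 219.]
brick 439 -110 wh 91 61 yaw 1.36 pix [296. 228.]
brick 440 146 wh 83 64 yaw 0.36 pix [541. 232.]
brick 460 -242 wh 50 11 yaw -0.13 pix [140. 243.]
brick 503 -366 wh 98 34 yaw -1.51 pix [ 43. 271.]
brick 503 -120 wh 62 10 yaw -1.53 pix [280. 297.]
```

Call:
send_rows(
  commands=[
    {"translation": [0.02,-0.1,0.02],"twist": [0,0,-0.03]},
    {"translation": [0.04,-0.2,0.04],"twist": [0,0,-0.06]},
    {"translation": [0.06,-0.3,0.06],"twist": [0,0,-0.09]},
    {"translation": [0.08,-0.4,0.08],"twist": [0,0,-0.12]},
    {"translation": [0.1,-0.5,0.1],"twist": [0,0,-0.15]},
    {"translation": [0.12,-0.6,0.12],"twist": [0,0,-0.18]},
    {"translation": [0.14,-0.7,0.14],"twist": [0,0,-0.21]},
    {"translation": [0.16,-0.8,0.16],"twist": [0,0,-0.24]},
    {"translation": [0.18,-0.9,0.18],"twist": [0,0,-0.27]},
    {"translation": [0.2,-1,0.2],"twist": [0,0,-0.3]},
  ],
)

```text
t: 32.5
ee_pos: [446.1, -222.5, 322.4]
orientation: [0.174, 3.137, -0.0]
ft_force: [-1.0, 0.4, -0.1]
width: 38.0
```

Call:
send_rows(
  commands=[
    {"translation": [0.02,-0.1,0],"twist": [0,0,0]},
    {"translation": [0.04,-0.2,0],"twist": [0,0,0]},
    {"translation": [0.06,-0.3,0],"twist": [0,0,0]},
    {"translation": [0.08,-0.4,0],"twist": [0,0,0]},
    {"translation": [0.1,-0.5,0],"twist": [0,0,0]},
    {"translation": [0.12,-0.6,0],"twist": [0,0,0]},
    {"translation": [0.14,-0.7,0],"twist": [0,0,0]},
    {"translation": [0.16,-0.8,0],"twist": [0,0,0]},
    {"translation": [0.18,-0.9,0],"twist": [0,0,0]},
    {"translation": [0.2,-1,0],"twist": [0,0,0]},
  ],
)

```text
t: 33.5
ee_pos: [466.1, -322.5, 322.2]
orientation: [-0.172, -3.137, -0.0]
ft_force: [-0.5, -0.5, -0.2]
width: 37.9
```

Call:
send_rows(
  commands=[
    {"translation": [0.02,-0.1,-0.1],"twist": [0,0,0]},
    {"translation": [0.04,-0.2,-0.2],"twist": [0,0,0]},
    {"translation": [0.055,-0.287,-0.3],"twist": [0,0,0]},
    {"translation": [0.055,-0.287,-0.4],"twist": [0,0,0]},
    {"translation": [0.055,-0.287,-0.5],"twist": [0,0,0]},
    {"translation": [0.055,-0.287,-0.6],"twist": [0,0,0]},
    {"translation": [0.055,-0.287,-0.7],"twist": [0,0,0]},
    {"translation": [0.055,-0.287,-0.8],"twist": [0,0,0]},
    {"translation": [0.055,-0.287,-0.88],"twist": [0,0,0]},
    {"translation": [0.055,-0.287,-0.95],"twist": [0,0,0]},
  ],
)

```text
t: 34.5
ee_pos: [471.5, -350.3, 226.4]
orientation: [-0.172, -3.137, -0.0]
ft_force: [0.1, 0.2, -0.5]
width: 37.6
```

Call:
send_rows(
  commands=[
    {"translation": [0,0,-0.03],"twist": [0,0,0]},
    {"translation": [0,0,-0.06],"twist": [0,0,0]},
    {"translation": [0,0,-0.09],"twist": [0,0,0]},
    {"translation": [0,0,-0.12],"twist": [0,0,0]},
    {"translation": [0,0,-0.12],"twist": [0,0,0]},
    {"translation": [0,0,-0.12],"twist": [0,0,0]},
    {"translation": [0,0,-0.12],"twist": [0,0,0]},
    {"translation": [0,0,-0.12],"twist": [0,0,0]},
    {"translation": [0,0,-0.12],"twist": [0,0,0]},
    {"translation": [0,0,-0.12],"twist": [0,0,0]},
  ],
)

```text
t: 35.5
ee_pos: [471.5, -350.4, 215.2]
orientation: [0.172, 3.137, 0.0]
ft_force: [-0.9, 0.4, -0.5]
width: 37.7
```

Call:
send_rows(
  commands=[
    {"translation": [0,0,0],"twist": [0,0,0]},
    {"translation": [0,0,0],"twist": [0,0,0]},
    {"translation": [0,0,0],"twist": [0,0,0]},
    {"translation": [0,0,0],"twist": [0,0,0]},
    {"translation": [0,0,0.1],"twist": [0,0,0]},
    {"translation": [0,0,0.2],"twist": [0,0,0]},
    {"translation": [0,0,0.35],"twist": [0,0,0]},
    {"translation": [0,0,0.5],"twist": [0,0,0]},
    {"translation": [0,0,0.7],"twist": [0,0,0]},
    {"translation": [0,0,0.9],"twist": [0,0,0]},
  ],
  grip=-0.18,
)

```text
t: 36.5
ee_pos: [471.5, -350.4, 307.2]
orientation: [0.172, 3.136, -0.001]
ft_force: [0.6, -0.8, -0.1]
width: 51.7
```

Call:
send_rows(
  commands=[
    {"translation": [-0.02,0.1,0],"twist": [0,0,0.05]},
    {"translation": [-0.04,0.2,0],"twist": [0,0,0.1]},
    {"translation": [-0.06,0.3,0],"twist": [0,0,0.15]},
    {"translation": [-0.08,0.4,0],"twist": [0,0,0.2]},
    {"translation": [-0.1,0.5,0],"twist": [0,0,0.25]},
    {"translation": [-0.12,0.6,0],"twist": [0,0,0.3]},
    {"translation": [-0.14,0.7,0],"twist": [0,0,0.35]},
    {"translation": [-0.16,0.8,0],"twist": [0,0,0.4]},
    {"translation": [-0.18,0.9,0],"twist": [0,0,0.45]},
    {"translation": [-0.2,1,0],"twist": [0,0,0.5]},
  ],
  grip=-1,
)

```text
t: 37.5
ee_pos: [451.3, -249.6, 305.2]
orientation: [-0.223, 3.134, -0.0]
ft_force: [0.4, -0.2, -1.2]
width: 87.8
```

Call:
send_rows(
  commands=[
    {"translation": [0.02,0.1,0],"twist": [0,0,0.05]},
    {"translation": [0.04,0.2,0],"twist": [0,0,0.1]},
    {"translation": [0.06,0.3,0],"twist": [0,0,0.15]},
    {"translation": [0.08,0.4,0],"twist": [0,0,0.2]},
    {"translation": [0.1,0.5,0],"twist": [0,0,0.25]},
    {"translation": [0.1,0.6,0],"twist": [0,0,0.3]},
    {"translation": [0.1,0.7,0],"twist": [0,0,0.35]},
    {"translation": [0.1,0.8,0],"twist": [0,0,0.4]},
    {"translation": [0.1,0.9,0],"twist": [0,0,0.45]},
    {"translation": [0.1,1,0],"twist": [0,0,0.5]},
  ],
)

```text
t: 38.5
ee_pos: [461.4, -149.6, 305.2]
orientation: [-0.612, 3.081, -0.0]
ft_force: [0.3, -0.4, -0.4]
width: 87.5
```

Run:
```python
from h import *
st(); W=grab('wrist','w7'); bricks(W)
```

```text
t 38.5 pos [ 461.4 -149.6  305.2] ori [-0.612  3.081 -0.   ] f [ 0.3 -0.4 -0.4] w 87.5
q [-0.338  0.374  2.004 -0.     0.764 -2.301]
brick 486 -349 wh 102 60 yaw -0.12 pix [ 61. 151.]
brick 483 -249 wh 87 10 yaw -0.14 pix [156. 189.]
brick 430 15 wh 84 42 yaw 1.07 pix [460. 245.]
brick 585 -369 wh 112 54 yaw -0.35 pix [ 34. 238.]
brick 562 -227 wh 69 18 yaw -0.44 pix [157. 277.]
brick 414 138 wh 73 12 yaw 1.53 pix [539. 266.]
```

Call:
send_rows(
  commands=[
    {"translation": [-0.01,0.03,0],"twist": [0,0,-0.1]},
    {"translation": [-0.02,0.06,0],"twist": [0,0,-0.2]},
    {"translation": [-0.04,0.09,0],"twist": [0,0,-0.3]},
    {"translation": [-0.06,0.12,0],"twist": [0,0,-0.4]},
    {"translation": [-0.08,0.15,0],"twist": [0,0,-0.5]},
    {"translation": [-0.1,0.18,0],"twist": [0,0,-0.6]},
    {"translation": [-0.12,0.21,0],"twist": [0,0,-0.7]},
    {"translation": [-0.14,0.24,0],"twist": [0,0,-0.8]},
    {"translation": [-0.16,0.27,0],"twist": [0,0,-0.9]},
    {"translation": [-0.18,0.3,0],"twist": [0,0,-1]},
  ],
)

```text
t: 39.55
ee_pos: [443.4, -120.2, 305.2]
orientation: [0.175, 3.137, -0.0]
ft_force: [1.0, -0.1, 1.0]
width: 87.8
```

Call:
send_rows(
  commands=[
    {"translation": [-0.01,0.03,0],"twist": [0,0,-0.1]},
    {"translation": [-0.02,0.06,0],"twist": [0,0,-0.2]},
    {"translation": [-0.04,0.09,0],"twist": [0,0,-0.3]},
    {"translation": [-0.06,0.12,0],"twist": [0,0,-0.4]},
    {"translation": [-0.08,0.15,0],"twist": [0,0,-0.5]},
    {"translation": [-0.1,0.18,0],"twist": [0,0,-0.6]},
    {"translation": [-0.12,0.21,0],"twist": [0,0,-0.7]},
    {"translation": [-0.14,0.24,0],"twist": [0,0,-0.8]},
    {"translation": [-0.16,0.27,0],"twist": [0,0,-0.9]},
    {"translation": [-0.18,0.3,0],"twist": [0,0,-1]},
  ],
)

```text
t: 40.55
ee_pos: [425.4, -90.2, 305.2]
orientation: [0.946, 2.996, -0.0]
ft_force: [-0.2, 0.8, -0.5]
width: 87.8
```

Call:
send_rows(
  commands=[
    {"translation": [-0.01,0.03,0],"twist": [0,0,-0.1]},
    {"translation": [-0.02,0.06,0],"twist": [0,0,-0.2]},
    {"translation": [-0.04,0.09,0],"twist": [0,0,-0.3]},
    {"translation": [-0.06,0.12,0],"twist": [0,0,-0.4]},
    {"translation": [-0.08,0.15,0],"twist": [0,0,-0.5]},
    {"translation": [-0.1,0.18,0],"twist": [0,0,-0.6]},
    {"translation": [-0.12,0.21,0],"twist": [0,0,-0.7]},
    {"translation": [-0.14,0.24,0],"twist": [0,0,-0.8]},
    {"translation": [-0.16,0.27,0],"twist": [0,0,-0.9]},
    {"translation": [-0.18,0.3,0],"twist": [0,0,-1]},
  ],
)

```text
t: 41.55
ee_pos: [407.4, -60.2, 305.2]
orientation: [1.657, 2.669, 0.0]
ft_force: [0.0, -0.0, 0.2]
width: 87.7
```

Call:
send_rows(
  commands=[
    {"translation": [-0.01,0.03,0],"twist": [0,0,-0.1]},
    {"translation": [-0.02,0.06,0],"twist": [0,0,-0.2]},
    {"translation": [-0.03,0.09,0],"twist": [0,0,-0.3]},
    {"translation": [-0.04,0.12,0],"twist": [0,0,-0.4]},
    {"translation": [-0.05,0.15,0],"twist": [0,0,-0.5]},
    {"translation": [-0.06,0.18,0],"twist": [0,0,-0.6]},
    {"translation": [-0.07,0.21,0],"twist": [0,0,-0.7]},
    {"translation": [-0.08,0.24,0],"twist": [0,0,-0.8]},
    {"translation": [-0.09,0.27,0],"twist": [0,0,-0.9]},
    {"translation": [-0.1,0.28,0],"twist": [0,0,-1]},
  ],
)

```text
t: 42.55
ee_pos: [397.5, -32.1, 305.2]
orientation: [2.266, 2.176, 0.0]
ft_force: [0.7, -0.1, -0.5]
width: 87.8
```

Call:
send_rows(
  commands=[
    {"translation": [0,0,0],"twist": [0,0,-0.1]},
    {"translation": [0,0,0],"twist": [0,0,-0.2]},
    {"translation": [0,0,0],"twist": [0,0,-0.3]},
    {"translation": [0,0,0],"twist": [0,0,-0.4]},
    {"translation": [0,0,0],"twist": [0,0,-0.5]},
    {"translation": [0,0,0],"twist": [0,0,-0.6]},
    {"translation": [0,0,0],"twist": [0,0,-0.7]},
    {"translation": [0,0,0],"twist": [0,0,-0.8]},
    {"translation": [0,0,0],"twist": [0,0,-0.9]},
    {"translation": [0,0,0],"twist": [0,0,-1]},
  ],
)

```text
t: 43.55
ee_pos: [397.5, -32.3, 305.2]
orientation: [2.734, 1.547, 0.0]
ft_force: [-0.2, -1.3, 0.2]
width: 88.2
```

Run:
```python
from h import *
st(); W=grab('wrist','w8'); bricks(W); bricks(grab('side'))
```

```text
t 43.55 pos [397.5 -32.3 305.2] ori [2.734 1.547 0.   ] f [-0.2 -1.3  0.2] w 88.2
q [-0.111  0.267  2.182 -0.     0.692  0.43 ]
brick 427 143 wh 32 18 yaw -1.23 pix [196.   2.]
brick 434 29 wh 62 37 yaw 1.04 pix [280. 118.]
brick 421 132 wh 69 30 yaw 1.29 pix [233. 215.]
brick 415 -8 wh 59 42 yaw 1.07 pix [248. 244.]
brick 534 -359 wh 87 52 yaw -0.13 pix [347. 323.]
brick 459 -333 wh 24 20 yaw -0.42 pix [315. 325.]
```

Call:
send_rows(
  commands=[
    {"translation": [0.04,0.06,0],"twist": [0,0,0]},
    {"translation": [0.08,0.12,0],"twist": [0,0,0]},
    {"translation": [0.12,0.2,-0.05],"twist": [0,0,0]},
    {"translation": [0.16,0.28,-0.1],"twist": [0,0,0]},
    {"translation": [0.2,0.36,-0.2],"twist": [0,0,0]},
    {"translation": [0.24,0.44,-0.3],"twist": [0,0,0]},
    {"translation": [0.28,0.52,-0.4],"twist": [0,0,0]},
    {"translation": [0.32,0.58,-0.5],"twist": [0,0,0]},
    {"translation": [0.365,0.613,-0.55],"twist": [0,0,0]},
    {"translation": [0.365,0.613,-0.6],"twist": [0,0,0]},
  ],
)

```text
t: 44.65
ee_pos: [434.6, 29.3, 244.5]
orientation: [2.732, 1.551, 0.0]
ft_force: [-1.0, -0.3, 0.2]
width: 87.7
```

Call:
send_rows(
  commands=[
    {"translation": [0,0,-0.06],"twist": [0,0,0]},
    {"translation": [0,0,-0.12],"twist": [0,0,0]},
    {"translation": [0,0,-0.18],"twist": [0,0,0]},
    {"translation": [0,0,-0.24],"twist": [0,0,0]},
    {"translation": [0,0,-0.3],"twist": [0,0,0]},
    {"translation": [0,0,-0.36],"twist": [0,0,0]},
    {"translation": [0,0,-0.43],"twist": [0,0,0]},
    {"translation": [0,0,-0.43],"twist": [0,0,0]},
    {"translation": [0,0,-0.43],"twist": [0,0,0]},
    {"translation": [0,0,-0.43],"twist": [0,0,0]},
  ],
)

```text
t: 45.65
ee_pos: [434.1, 28.9, 202.3]
orientation: [2.733, 1.55, 0.0]
ft_force: [-0.1, -0.6, -0.5]
width: 87.7
```

Call:
send_rows(
  commands=[
    {"translation": [0,0,0],"twist": [0,0,0]},
    {"translation": [0,0,0],"twist": [0,0,0]},
    {"translation": [0,0,0],"twist": [0,0,0]},
    {"translation": [0,0,0],"twist": [0,0,0]},
    {"translation": [0,0,0],"twist": [0,0,0]},
    {"translation": [0,0,0],"twist": [0,0,0]},
    {"translation": [0,0,0],"twist": [0,0,0]},
    {"translation": [0,0,0],"twist": [0,0,0]},
    {"translation": [0,0,0],"twist": [0,0,0]},
    {"translation": [0,0,0],"twist": [0,0,0]},
  ],
  grip=1,
)

```text
t: 46.65
ee_pos: [434.0, 28.9, 202.2]
orientation: [2.733, 1.55, 0.0]
ft_force: [-0.2, 0.2, 0.7]
width: 37.8
```

Call:
send_rows(
  commands=[
    {"translation": [0,0,0.1],"twist": [0,0,0]},
    {"translation": [0,0,0.2],"twist": [0,0,0]},
    {"translation": [0,0,0.3],"twist": [0,0,0]},
    {"translation": [0,-0.05,0.4],"twist": [0,0,0]},
    {"translation": [0,-0.1,0.5],"twist": [0,0,-0.05]},
    {"translation": [0,-0.15,0.6],"twist": [0,0,-0.1]},
    {"translation": [0,-0.2,0.7],"twist": [0,0,-0.2]},
    {"translation": [0,-0.3,0.8],"twist": [0,0,-0.3]},
    {"translation": [0,-0.4,0.9],"twist": [0,0,-0.4]},
    {"translation": [0,-0.5,1],"twist": [0,0,-0.5]},
  ],
)

```text
t: 47.65
ee_pos: [433.9, -22.1, 303.1]
orientation: [2.907, 1.191, 0.0]
ft_force: [0.3, -0.5, -1.0]
width: 37.9
```

Run:
```python
from h import *
st(); bricks(grab('side','s9'))
```

```text
t 47.65 pos [433.9 -22.1 303.1] ori [2.907 1.191 0.   ] f [ 0.3 -0.5 -1. ] w 37.9
q [-0.078  0.316  2.111 -0.     0.715  0.715]
brick 409 503 wh 115 73 yaw 0.54 pix [194. 155.]
brick 419 138 wh 78 35 yaw 1.31 pix [231. 214.]
brick 451 52 wh 71 53 yaw 0.92 pix [252. 228.]
brick 533 -358 wh 87 52 yaw -0.14 pix [347. 323.]
brick 459 -333 wh 24 20 yaw -0.42 pix [315. 325.]
```

Call:
send_rows(
  commands=[
    {"translation": [0,-0.1,0.02],"twist": [0,0,-0.1]},
    {"translation": [0,-0.2,0.04],"twist": [0,0,-0.2]},
    {"translation": [0,-0.3,0.06],"twist": [0,0,-0.3]},
    {"translation": [0,-0.4,0.08],"twist": [0,0,-0.4]},
    {"translation": [0,-0.5,0.1],"twist": [0,0,-0.5]},
    {"translation": [0,-0.6,0.12],"twist": [0,0,-0.6]},
    {"translation": [0,-0.7,0.14],"twist": [0,0,-0.7]},
    {"translation": [0,-0.8,0.16],"twist": [0,0,-0.8]},
    {"translation": [0,-0.9,0.18],"twist": [0,0,-0.9]},
    {"translation": [0,-1,0.2],"twist": [0,0,-1]},
  ],
)

```text
t: 48.7
ee_pos: [434.0, -121.9, 322.3]
orientation: [3.111, 0.435, -0.0]
ft_force: [0.7, 0.2, -1.3]
width: 37.9
```

Call:
send_rows(
  commands=[
    {"translation": [0.05,-0.1,0],"twist": [0,0,-0.1]},
    {"translation": [0.1,-0.2,0],"twist": [0,0,-0.2]},
    {"translation": [0.15,-0.3,0],"twist": [0,0,-0.3]},
    {"translation": [0.2,-0.4,0],"twist": [0,0,-0.4]},
    {"translation": [0.25,-0.5,0],"twist": [0,0,-0.5]},
    {"translation": [0.3,-0.6,0],"twist": [0,0,-0.6]},
    {"translation": [0.35,-0.7,0],"twist": [0,0,-0.7]},
    {"translation": [0.4,-0.8,0],"twist": [0,0,-0.8]},
    {"translation": [0.5,-0.9,0],"twist": [0,0,-0.82]},
    {"translation": [0.6,-1,0],"twist": [0,0,-0.82]},
  ],
)

```text
t: 49.7
ee_pos: [494.6, -222.0, 322.3]
orientation: [3.135, -0.202, 0.0]
ft_force: [-0.6, 0.4, 0.8]
width: 37.8
```

Call:
send_rows(
  commands=[
    {"translation": [0.08,-0.1,0],"twist": [0,0,0]},
    {"translation": [0.16,-0.2,0],"twist": [0,0,0]},
    {"translation": [0.24,-0.3,0],"twist": [0,0,0]},
    {"translation": [0.32,-0.4,0],"twist": [0,0,0]},
    {"translation": [0.4,-0.5,-0.1],"twist": [0,0,0]},
    {"translation": [0.48,-0.6,-0.2],"twist": [0,0,0]},
    {"translation": [0.55,-0.74,-0.3],"twist": [0,0,0]},
    {"translation": [0.55,-0.74,-0.4],"twist": [0,0,0]},
    {"translation": [0.55,-0.74,-0.5],"twist": [0,0,0]},
    {"translation": [0.55,-0.74,-0.6],"twist": [0,0,0]},
  ],
)

```text
t: 50.7
ee_pos: [548.5, -294.7, 260.8]
orientation: [-3.134, 0.201, 0.002]
ft_force: [-0.0, -0.6, -0.4]
width: 37.7
```

Call:
send_rows(
  commands=[
    {"translation": [0,0,-0.1],"twist": [0,0,0]},
    {"translation": [0,0,-0.2],"twist": [0,0,0]},
    {"translation": [0,0,-0.3],"twist": [0,0,0]},
    {"translation": [0,0,-0.37],"twist": [0,0,0]},
    {"translation": [0,0,-0.42],"twist": [0,0,0]},
    {"translation": [0,0,-0.47],"twist": [0,0,0]},
    {"translation": [0,0,-0.47],"twist": [0,0,0]},
    {"translation": [0,0,-0.47],"twist": [0,0,0]},
    {"translation": [0,0,-0.47],"twist": [0,0,0]},
    {"translation": [0,0,-0.47],"twist": [0,0,0]},
  ],
)

```text
t: 51.7
ee_pos: [549.0, -295.2, 215.3]
orientation: [3.135, -0.201, 0.0]
ft_force: [-0.9, -0.5, -0.9]
width: 38.2
```

Run:
```python
from h import *
st()
```

```text
t 51.7 pos [ 549.  -295.2  215.3] ori [ 3.135 -0.201  0.   ] f [-0.9 -0.5 -0.9] w 38.2
q [-0.512  0.675  1.723  0.     0.744  1.187]
```

Call:
send_rows(
  commands=[
    {"translation": [0,0,0],"twist": [0,0,0]},
    {"translation": [0,0,0],"twist": [0,0,0]},
    {"translation": [0,0,0],"twist": [0,0,0]},
    {"translation": [0,0,0],"twist": [0,0,0]},
    {"translation": [0,0,0.1],"twist": [0,0,0]},
    {"translation": [0,0,0.2],"twist": [0,0,0]},
    {"translation": [0,0,0.35],"twist": [0,0,0]},
    {"translation": [0,0,0.5],"twist": [0,0,0]},
    {"translation": [0,0,0.7],"twist": [0,0,0]},
    {"translation": [0,0,0.9],"twist": [0,0,0]},
  ],
  grip=-0.09,
)

```text
t: 52.7
ee_pos: [549.0, -295.1, 307.3]
orientation: [3.135, -0.201, 0.001]
ft_force: [-0.1, 1.0, -0.0]
width: 48.0
```

Call:
send_rows(
  commands=[
    {"translation": [-0.06,0.1,0],"twist": [0,0,0.03]},
    {"translation": [-0.12,0.2,0],"twist": [0,0,0.06]},
    {"translation": [-0.18,0.3,0],"twist": [0,0,0.09]},
    {"translation": [-0.24,0.4,0],"twist": [0,0,0.12]},
    {"translation": [-0.3,0.5,0],"twist": [0,0,0.15]},
    {"translation": [-0.36,0.6,0],"twist": [0,0,0.18]},
    {"translation": [-0.42,0.7,0],"twist": [0,0,0.21]},
    {"translation": [-0.48,0.8,0],"twist": [0,0,0.24]},
    {"translation": [-0.54,0.9,0],"twist": [0,0,0.27]},
    {"translation": [-0.6,1,0],"twist": [0,0,0.3]},
  ],
  grip=-1,
)

```text
t: 53.7
ee_pos: [488.5, -194.3, 305.2]
orientation: [3.141, 0.036, 0.0]
ft_force: [-0.2, -0.3, -0.3]
width: 87.8
```

Call:
send_rows(
  commands=[
    {"translation": [-0.05,0.1,0],"twist": [0,0,0.03]},
    {"translation": [-0.1,0.2,0],"twist": [0,0,0.06]},
    {"translation": [-0.15,0.3,0],"twist": [0,0,0.09]},
    {"translation": [-0.2,0.4,0],"twist": [0,0,0.12]},
    {"translation": [-0.25,0.5,0],"twist": [0,0,0.15]},
    {"translation": [-0.3,0.6,0],"twist": [0,0,0.18]},
    {"translation": [-0.35,0.7,0],"twist": [0,0,0.21]},
    {"translation": [-0.4,0.8,0],"twist": [0,0,0.24]},
    {"translation": [-0.45,0.9,0],"twist": [0,0,0.27]},
    {"translation": [-0.5,1,0],"twist": [0,0,0.3]},
  ],
)

```text
t: 54.7
ee_pos: [438.5, -94.3, 305.2]
orientation: [3.13, 0.271, 0.0]
ft_force: [0.1, -0.4, 0.3]
width: 87.5
```

Call:
send_rows(
  commands=[
    {"translation": [-0.03,0.1,0],"twist": [0,0,0.03]},
    {"translation": [-0.06,0.2,0],"twist": [0,0,0.06]},
    {"translation": [-0.09,0.3,0],"twist": [0,0,0.09]},
    {"translation": [-0.12,0.4,0],"twist": [0,0,0.12]},
    {"translation": [-0.15,0.5,0],"twist": [0,0,0.15]},
    {"translation": [-0.18,0.6,0],"twist": [0,0,0.18]},
    {"translation": [-0.21,0.7,0],"twist": [0,0,0.21]},
    {"translation": [-0.24,0.8,0],"twist": [0,0,0.24]},
    {"translation": [-0.27,0.9,0],"twist": [0,0,0.27]},
    {"translation": [-0.3,1,0],"twist": [0,0,0.32]},
  ],
)

```text
t: 55.7
ee_pos: [408.7, 5.7, 305.2]
orientation: [-3.098, -0.521, -0.0]
ft_force: [-0.5, -0.7, 0.5]
width: 87.6
```

Call:
send_rows(
  commands=[
    {"translation": [-0.03,0.1,0],"twist": [0,0,0]},
    {"translation": [-0.06,0.2,0],"twist": [0,0,0]},
    {"translation": [-0.09,0.3,0],"twist": [0,0,0]},
    {"translation": [-0.12,0.4,0],"twist": [0,0,0]},
    {"translation": [-0.15,0.5,0],"twist": [0,0,0]},
    {"translation": [-0.18,0.6,0],"twist": [0,0,0]},
    {"translation": [-0.2,0.7,0],"twist": [0,0,0]},
    {"translation": [-0.2,0.8,0],"twist": [0,0,0]},
    {"translation": [-0.2,0.9,0],"twist": [0,0,0]},
    {"translation": [-0.2,1,0],"twist": [0,0,0]},
  ],
)

```text
t: 56.7
ee_pos: [389.1, 105.8, 305.2]
orientation: [-3.098, -0.519, -0.0]
ft_force: [-0.2, -0.1, -0.6]
width: 87.9
```

Run:
```python
from h import *
st(); bricks(grab('wrist','w9')); bricks(grab('side','s10'),53)
```

```text
t 56.7 pos [389.1 105.8 305.2] ori [-3.098 -0.519 -0.   ] f [-0.2 -0.1 -0.6] w 87.9
q [0.236 0.273 2.173 0.    0.696 1.475]
brick 445 167 wh 63 38 yaw 0.34 pix [228. 116.]
brick 403 498 wh 99 44 yaw 0.71 pix [192. 153.]
brick 433 131 wh 88 72 yaw 0.36 pix [236. 211.]
brick 454 -341 wh 23 20 yaw -0.42 pix [315. 325.]
```

Call:
send_rows(
  commands=[
    {"translation": [0.06,0.06,0],"twist": [0,0,0]},
    {"translation": [0.12,0.12,0],"twist": [0,0,0]},
    {"translation": [0.18,0.2,-0.05],"twist": [0,0,0]},
    {"translation": [0.24,0.28,-0.1],"twist": [0,0,0]},
    {"translation": [0.3,0.36,-0.2],"twist": [0,0,0]},
    {"translation": [0.38,0.44,-0.3],"twist": [0,0,0]},
    {"translation": [0.46,0.52,-0.4],"twist": [0,0,0]},
    {"translation": [0.52,0.58,-0.5],"twist": [0,0,0]},
    {"translation": [0.56,0.61,-0.55],"twist": [0,0,0]},
    {"translation": [0.56,0.61,-0.6],"twist": [0,0,0]},
  ],
)

```text
t: 57.8
ee_pos: [445.4, 166.3, 244.4]
orientation: [3.098, 0.519, -0.0]
ft_force: [-0.5, 0.4, -0.1]
width: 88.0
```

Call:
send_rows(
  commands=[
    {"translation": [0,0,-0.06],"twist": [0,0,0]},
    {"translation": [0,0,-0.12],"twist": [0,0,0]},
    {"translation": [0,0,-0.18],"twist": [0,0,0]},
    {"translation": [0,0,-0.24],"twist": [0,0,0]},
    {"translation": [0,0,-0.3],"twist": [0,0,0]},
    {"translation": [0,0,-0.36],"twist": [0,0,0]},
    {"translation": [0,0,-0.43],"twist": [0,0,0]},
    {"translation": [0,0,-0.43],"twist": [0,0,0]},
    {"translation": [0,0,-0.43],"twist": [0,0,0]},
    {"translation": [0,0,-0.43],"twist": [0,0,0]},
  ],
)

```text
t: 58.8
ee_pos: [445.1, 166.0, 202.3]
orientation: [-3.098, -0.519, -0.0]
ft_force: [0.0, -0.1, 0.8]
width: 87.5
```

Call:
send_rows(
  commands=[
    {"translation": [0,0,0],"twist": [0,0,0]},
    {"translation": [0,0,0],"twist": [0,0,0]},
    {"translation": [0,0,0],"twist": [0,0,0]},
    {"translation": [0,0,0],"twist": [0,0,0]},
    {"translation": [0,0,0],"twist": [0,0,0]},
    {"translation": [0,0,0],"twist": [0,0,0]},
    {"translation": [0,0,0],"twist": [0,0,0]},
    {"translation": [0,0,0],"twist": [0,0,0]},
    {"translation": [0,0,0],"twist": [0,0,0]},
    {"translation": [0,0,0],"twist": [0,0,0]},
  ],
  grip=1,
)

```text
t: 59.8
ee_pos: [445.0, 165.9, 202.2]
orientation: [-3.098, -0.519, -0.0]
ft_force: [0.1, 0.6, 0.3]
width: 37.8
```

Call:
send_rows(
  commands=[
    {"translation": [0,0,0.1],"twist": [0,0,0]},
    {"translation": [0,0,0.2],"twist": [0,0,0]},
    {"translation": [0,0,0.3],"twist": [0,0,0]},
    {"translation": [0,-0.05,0.4],"twist": [0,0,0]},
    {"translation": [0,-0.1,0.5],"twist": [0,0,0]},
    {"translation": [0,-0.2,0.6],"twist": [0,0,0]},
    {"translation": [0,-0.3,0.7],"twist": [0,0,0]},
    {"translation": [0,-0.4,0.8],"twist": [0,0,0]},
    {"translation": [0,-0.5,0.9],"twist": [0,0,0]},
    {"translation": [0,-0.6,1],"twist": [0,0,0]},
  ],
)

```text
t: 60.8
ee_pos: [444.9, 104.9, 303.0]
orientation: [3.099, 0.518, -0.0]
ft_force: [-0.3, -0.4, -0.7]
width: 37.6
```

Call:
send_rows(
  commands=[
    {"translation": [0,-0.1,0.02],"twist": [0,0,-0.03]},
    {"translation": [0,-0.2,0.04],"twist": [0,0,-0.06]},
    {"translation": [0,-0.3,0.06],"twist": [0,0,-0.09]},
    {"translation": [0,-0.4,0.08],"twist": [0,0,-0.12]},
    {"translation": [0,-0.5,0.1],"twist": [0,0,-0.15]},
    {"translation": [0,-0.6,0.12],"twist": [0,0,-0.18]},
    {"translation": [0,-0.7,0.14],"twist": [0,0,-0.21]},
    {"translation": [0,-0.8,0.16],"twist": [0,0,-0.24]},
    {"translation": [0,-0.9,0.18],"twist": [0,0,-0.27]},
    {"translation": [0,-1,0.2],"twist": [0,0,-0.3]},
  ],
)

```text
t: 61.8
ee_pos: [445.0, 5.1, 322.4]
orientation: [3.129, 0.283, 0.0]
ft_force: [-0.3, 0.6, -1.1]
width: 38.1
```

Call:
send_rows(
  commands=[
    {"translation": [0,-0.1,0],"twist": [0,0,-0.03]},
    {"translation": [0,-0.2,0],"twist": [0,0,-0.06]},
    {"translation": [0,-0.3,0],"twist": [0,0,-0.09]},
    {"translation": [0,-0.4,0],"twist": [0,0,-0.12]},
    {"translation": [0,-0.5,0],"twist": [0,0,-0.15]},
    {"translation": [0,-0.6,0],"twist": [0,0,-0.18]},
    {"translation": [0,-0.7,0],"twist": [0,0,-0.21]},
    {"translation": [0,-0.8,0],"twist": [0,0,-0.24]},
    {"translation": [0,-0.9,0],"twist": [0,0,-0.27]},
    {"translation": [0,-1,0],"twist": [0,0,-0.3]},
  ],
)

```text
t: 62.8
ee_pos: [445.0, -94.9, 322.2]
orientation: [-3.141, -0.048, -0.0]
ft_force: [-0.6, 0.1, -0.7]
width: 37.6
```

Call:
send_rows(
  commands=[
    {"translation": [0,-0.1,0],"twist": [0,0,-0.03]},
    {"translation": [0,-0.2,0],"twist": [0,0,-0.06]},
    {"translation": [0,-0.3,0],"twist": [0,0,-0.09]},
    {"translation": [0,-0.4,0],"twist": [0,0,-0.12]},
    {"translation": [0,-0.5,0],"twist": [0,0,-0.15]},
    {"translation": [0,-0.6,0],"twist": [0,0,-0.18]},
    {"translation": [0,-0.7,0],"twist": [0,0,-0.21]},
    {"translation": [0,-0.8,0],"twist": [0,0,-0.24]},
    {"translation": [0,-0.9,0],"twist": [0,0,-0.27]},
    {"translation": [0,-1,0],"twist": [0,0,-0.32]},
  ],
)

```text
t: 63.8
ee_pos: [445.0, -194.9, 322.2]
orientation: [-3.135, 0.204, 0.0]
ft_force: [-0.3, -0.1, -1.1]
width: 38.0
```

Run:
```python
from h import *
st()
D=grab('side');S=grab('scene')
b=cv2.resize(D['img'][260:400,270:410],(400,400),interpolation=cv2.INTER_CUBIC)
a=cv2.resize(S['img'][140:240,120:220],(400,400),interpolation=cv2.INTER_CUBIC)
cv2.imwrite('pics/tr2.png',np.hstack([a,b])[...,::-1])
```

```text
t 63.8 pos [ 445.  -194.9  322.2] ori [-3.135  0.204  0.   ] f [-0.3 -0.1 -1.1] w 38.0
q [-0.437  0.345  1.993  0.     0.803  1.263]
```

View pics/tr2.png

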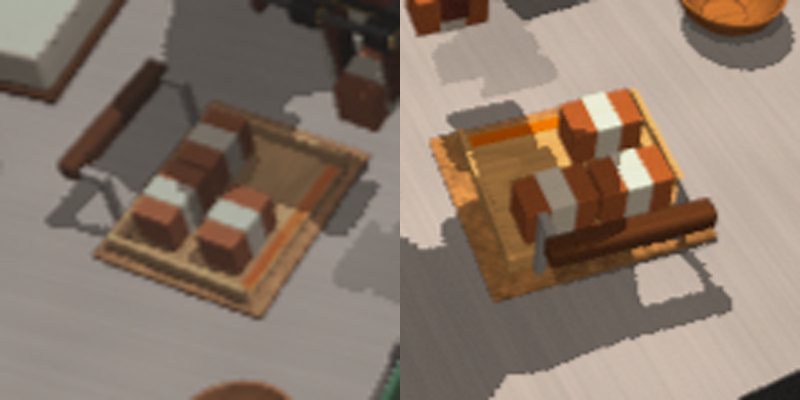

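Scene and side crops show three bricks sitting inside the tray: two in the back row and one in the front row. Placing the fourth.

Call:
send_rows(
  commands=[
    {"translation": [0.03,-0.1,0],"twist": [0,0,0]},
    {"translation": [0.06,-0.2,0],"twist": [0,0,0]},
    {"translation": [0.09,-0.3,0],"twist": [0,0,0]},
    {"translation": [0.12,-0.4,0],"twist": [0,0,0]},
    {"translation": [0.15,-0.5,-0.05],"twist": [0,0,0]},
    {"translation": [0.18,-0.6,-0.1],"twist": [0,0,0]},
    {"translation": [0.21,-0.7,-0.15],"twist": [0,0,0]},
    {"translation": [0.25,-0.8,-0.2],"twist": [0,0,0]},
    {"translation": [0.28,-0.9,-0.3],"twist": [0,0,0]},
    {"translation": [0.305,-0.967,-0.4],"twist": [0,0,0]},
  ],
)

```text
t: 64.9
ee_pos: [475.8, -291.7, 281.3]
orientation: [3.135, -0.202, 0.0]
ft_force: [0.4, -0.3, -1.2]
width: 37.7
```

Call:
send_rows(
  commands=[
    {"translation": [0,0,-0.1],"twist": [0,0,0]},
    {"translation": [0,0,-0.2],"twist": [0,0,0]},
    {"translation": [0,0,-0.3],"twist": [0,0,0]},
    {"translation": [0,0,-0.4],"twist": [0,0,0]},
    {"translation": [0,0,-0.5],"twist": [0,0,0]},
    {"translation": [0,0,-0.58],"twist": [0,0,0]},
    {"translation": [0,0,-0.63],"twist": [0,0,0]},
    {"translation": [0,0,-0.67],"twist": [0,0,0]},
    {"translation": [0,0,-0.67],"twist": [0,0,0]},
    {"translation": [0,0,-0.67],"twist": [0,0,0]},
  ],
)

```text
t: 65.9
ee_pos: [475.6, -290.9, 215.3]
orientation: [3.135, -0.201, 0.001]
ft_force: [-0.1, 0.1, -0.5]
width: 38.0
```

Call:
send_rows(
  commands=[
    {"translation": [0,0,0],"twist": [0,0,0]},
    {"translation": [0,0,0],"twist": [0,0,0]},
    {"translation": [0,0,0],"twist": [0,0,0]},
    {"translation": [0,0,0],"twist": [0,0,0]},
    {"translation": [0,0,0.1],"twist": [0,0,0]},
    {"translation": [0,0,0.2],"twist": [0,0,0]},
    {"translation": [0,0,0.35],"twist": [0,0,0]},
    {"translation": [0,0,0.5],"twist": [0,0,0]},
    {"translation": [0,0,0.7],"twist": [0,0,0]},
    {"translation": [0,0,0.9],"twist": [0,0,0]},
  ],
  grip=-0.09,
)

```text
t: 66.9
ee_pos: [475.5, -290.8, 307.2]
orientation: [3.135, -0.201, 0.001]
ft_force: [0.1, -0.3, 0.4]
width: 48.2
```

Run:
```python
from h import *
st(); grab('wrist','w10')
# tilt feasibility later
```

```text
t 66.9 pos [ 475.5 -290.8  307.2] ori [ 3.135e+00 -2.010e-01  1.000e-03] f [ 0.1 -0.3  0.4] w 48.2
q [-0.57   0.458  1.847  0.     0.835  1.129]
```

Run:
```python
from h import *
o=ctrl.get_obs();q=np.array(o['qpos']);Rm=R.from_rotvec(o['orientation']).as_matrix()
Rz=lambda a:R.from_euler('z',a).as_matrix();Ry=lambda a:R.from_euler('y',a).as_matrix()
B=lambda q:Rz(q[0])@Ry(q[1]+q[2])
for s6 in(1,-1):
    C=(B(q)@Ry(q[4])@Rz(s6*q[5])).T@Rm
    # check vs start pose
    q0=np.array([1.222,.423,1.63,0,1.089,-.019]); R0=R.from_rotvec([-.516,-3.099,.002]).as_matrix()
    err=np.abs(B(q0)@Ry(q0[4])@Rz(s6*q0[5])@C-R0).max(); print('s6',s6,'err',err.round(3))
    if err>.1: continue
    for psi in(-.12,-.12-np.pi):
        Rd=Rz(psi)@R.from_rotvec([0,np.pi,0]).as_matrix()  # tool down, y axis yaw psi
        for s4 in(1,-1):
            for yaw in (0.,-.04,.1):
              for tilt in(0,30,50,60,70):
                Rt=Rz(yaw+.12)@R.from_rotvec(np.deg2rad(-tilt)*np.array([np.cos(.12),-np.sin(.12),0])).as_matrix()@Rd
                rr=[]
                for th in(2.1,2.3):
                    q1=.05
                    M=(Rz(q1)@Ry(th)).T@Rt@C.T # = Rz(s4q4)Ry(q5)Rz(s6q6)
                    q5=np.arccos(M[2,2]);q4=s4*np.arctan2(M[1,2],M[0,2]);q6=s6*np.arctan2(M[2,1],-M[2,0])
                    rr+=[q4,q5,q6]
                if yaw==0.: print('psi',round(psi,2),'s4',s4,'tilt',tilt,np.round(rr,2))
```

```text
s6 1 err 0.001
psi -0.12 s4 1 tilt 0 [-0.    1.04 -1.52 -0.    0.84 -1.52]
psi -0.12 s4 1 tilt 30 [-0.58  1.14 -1.25 -0.65  0.98 -1.11]
psi -0.12 s4 1 tilt 50 [-0.93  1.28 -1.12 -0.99  1.16 -0.95]
psi -0.12 s4 1 tilt 60 [-1.09  1.35 -1.08 -1.14  1.27 -0.9 ]
psi -0.12 s4 1 tilt 70 [-1.24  1.44 -1.05 -1.27  1.38 -0.86]
psi -0.12 s4 -1 tilt 0 [ 0.    1.04 -1.52  0.    0.84 -1.52]
psi -0.12 s4 -1 tilt 30 [ 0.58  1.14 -1.25  0.65  0.98 -1.11]
psi -0.12 s4 -1 tilt 50 [ 0.93  1.28 -1.12  0.99  1.16 -0.95]
psi -0.12 s4 -1 tilt 60 [ 1.09  1.35 -1.08  1.14  1.27 -0.9 ]
psi -0.12 s4 -1 tilt 70 [ 1.24  1.44 -1.05  1.27  1.38 -0.86]
psi -3.26 s4 1 tilt 0 [0.   1.04 1.62 0.   0.84 1.62]
psi -3.26 s4 1 tilt 30 [-0.58  1.14  1.9  -0.65  0.98  2.03]
psi -3.26 s4 1 tilt 50 [-0.93  1.28  2.02 -0.99  1.16  2.19]
psi -3.26 s4 1 tilt 60 [-1.09  1.35  2.06 -1.14  1.27  2.25]
psi -3.26 s4 1 tilt 70 [-1.24  1.44  2.09 -1.27  1.38  2.28]
psi -3.26 s4 -1 tilt 0 [-0.    1.04  1.62 -0.    0.84  1.62]
psi -3.26 s4 -1 tilt 30 [0.58 1.14 1.9  0.65 0.98 2.03]
psi -3.26 s4 -1 tilt 50 [0.93 1.28 2.02 0.99 1.16 2.19]
psi -3.26 s4 -1 tilt 60 [1.09 1.35 2.06 1.14 1.27 2.25]
psi -3.26 s4 -1 tilt 70 [1.24 1.44 2.09 1.27 1.38 2.28]
s6 -1 err 1.816
```

Call:
send_rows(
  commands=[
    {"translation": [0.02,-0.1,0],"twist": [0,0,0]},
    {"translation": [0.04,-0.2,0],"twist": [0,0,0]},
    {"translation": [0.06,-0.3,0],"twist": [0,0,0]},
    {"translation": [0.08,-0.4,0],"twist": [0,0,0]},
    {"translation": [0.1,-0.5,0],"twist": [0,0,0]},
    {"translation": [0.12,-0.6,0],"twist": [0,0,0]},
    {"translation": [0.14,-0.7,0],"twist": [0,0,0]},
    {"translation": [0.16,-0.8,0],"twist": [0,0,0]},
    {"translation": [0.18,-0.9,0],"twist": [0,0,0]},
    {"translation": [0.2,-1,0],"twist": [0,0,0]},
  ],
)

```text
t: 67.95
ee_pos: [495.6, -391.6, 305.2]
orientation: [3.135, -0.201, 0.0]
ft_force: [-0.4, -0.4, 0.2]
width: 47.7
```

Call:
send_rows(
  commands=[
    {"translation": [0.02,-0.1,0],"twist": [0,0,0]},
    {"translation": [0.025,-0.2,0],"twist": [0,0,0]},
    {"translation": [0.025,-0.3,0],"twist": [0,0,0]},
    {"translation": [0.025,-0.31,0],"twist": [0,0,0]},
    {"translation": [0.025,-0.31,0],"twist": [0,0,0]},
    {"translation": [0.025,-0.31,-0.05],"twist": [0,0,0]},
    {"translation": [0.025,-0.31,-0.1],"twist": [0,0,0]},
    {"translation": [0.025,-0.31,-0.15],"twist": [0,0,0]},
    {"translation": [0.025,-0.31,-0.2],"twist": [0,0,0]},
    {"translation": [0.025,-0.31,-0.2],"twist": [0,0,0]},
  ],
)

```text
t: 68.95
ee_pos: [497.8, -421.4, 284.1]
orientation: [-3.134, 0.201, 0.002]
ft_force: [-0.6, 0.5, 0.8]
width: 47.9
```

Run:
```python
from h import *
st(); W=grab('wrist');S=grab('scene');D=grab('side')
a=cv2.resize(S['img'][120:240,100:220],(380,380),interpolation=cv2.INTER_CUBIC)
b=cv2.resize(W['img'],(420,315))
cv2.imwrite('pics/bar.png',np.hstack([a,np.vstack([b,np.zeros((65,420,3),np.uint8)])])[...,::-1])
```

```text
t 68.95 pos [ 497.8 -421.4  284.1] ori [-3.134e+00  2.010e-01  2.000e-03] f [-0.6  0.5  0.8] w 47.9
q [-0.721  0.608  1.636 -0.     0.899  0.978]
```

View pics/bar.png

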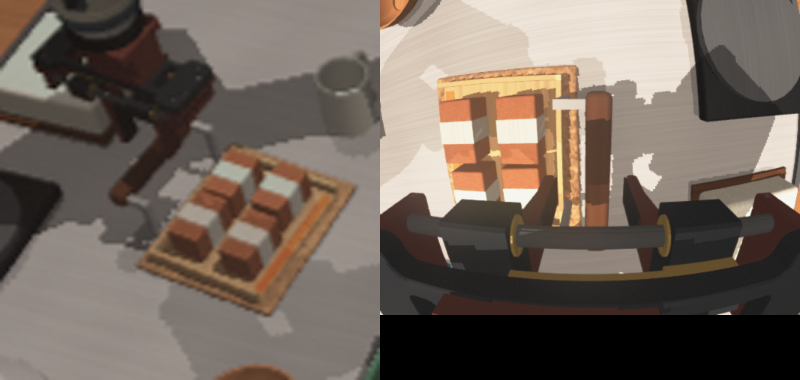

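Wrist view: all four bricks are in the tray, with the bar at (598,150) lying between the open fingers. Grasping the bar.

Call:
send_rows(
  commands=[
    {"translation": [0,0,-0.06],"twist": [0,0,0]},
    {"translation": [0,0,-0.12],"twist": [0,0,0]},
    {"translation": [0,0,-0.18],"twist": [0,0,0]},
    {"translation": [0,0,-0.24],"twist": [0,0,0]},
    {"translation": [0,0,-0.3],"twist": [0,0,0]},
    {"translation": [0,0,-0.36],"twist": [0,0,0]},
    {"translation": [0,0,-0.4],"twist": [0,0,0]},
    {"translation": [0,0,-0.44],"twist": [0,0,0]},
    {"translation": [0,0,-0.44],"twist": [0,0,0]},
    {"translation": [0,0,-0.44],"twist": [0,0,0]},
  ],
)

```text
t: 70.1
ee_pos: [498.0, -421.8, 241.2]
orientation: [3.135, -0.201, 0.0]
ft_force: [0.5, 0.4, -0.3]
width: 47.9
```

Call:
send_rows(
  commands=[
    {"translation": [0,0,0],"twist": [0,0,0]},
    {"translation": [0,0,0],"twist": [0,0,0]},
    {"translation": [0,0,0],"twist": [0,0,0]},
    {"translation": [0,0,0],"twist": [0,0,0]},
    {"translation": [0,0,0],"twist": [0,0,0]},
    {"translation": [0,0,0],"twist": [0,0,0]},
    {"translation": [0,0,0],"twist": [0,0,0]},
    {"translation": [0,0,0],"twist": [0,0,0]},
    {"translation": [0,0,0],"twist": [0,0,0]},
    {"translation": [0,0,0],"twist": [0,0,0]},
  ],
  grip=1,
)

```text
t: 71.1
ee_pos: [498.1, -422.0, 241.5]
orientation: [3.135, -0.201, 0.001]
ft_force: [1.4, -3.1, 1.7]
width: 20.0
```

Call:
send_rows(
  commands=[
    {"translation": [0,0,0.02],"twist": [0,0,0]},
    {"translation": [0,0,0.05],"twist": [0,0,0]},
    {"translation": [0,0,0.08],"twist": [0,0,0]},
    {"translation": [0,0,0.11],"twist": [0,0,0]},
    {"translation": [0,0,0.14],"twist": [0,0,0]},
    {"translation": [0,0,0.17],"twist": [0,0,0]},
    {"translation": [0,0,0.2],"twist": [0,0,0]},
    {"translation": [0,0,0.24],"twist": [0,0,0]},
    {"translation": [0,0,0.27],"twist": [0,0,0]},
    {"translation": [0,0,0.3],"twist": [0,0,0]},
  ],
)

```text
t: 72.1
ee_pos: [498.0, -421.8, 271.5]
orientation: [3.135, -0.201, 0.0]
ft_force: [0.1, 0.6, -4.8]
width: 19.7
```

Run:
```python
from h import *
st(); D=grab('side','s11'); W=grab('wrist','w11')
# tray stripe (orange) points in side
hsv=cv2.cvtColor(D['img'],cv2.COLOR_RGB2HSV)
m=((hsv[...,0]>=10)&(hsv[...,0]<=17)&(hsv[...,1]>230)&(hsv[...,2]>170)); m[:260]=0;m[380:]=0
ys,xs=np.nonzero(m)
if len(xs): 
    print(len(xs),xs.min(),xs.max(),ys.mean(),xs.mean())
print('expected stripe centre px if level, z=13+30:',np.round(proj(D,(511-.0+8.,-316+67,43))),'before',np.round(proj(D,(519,-249,13))))
print(ctrl.get_obs()['moment'])
```

```text
t 72.1 pos [ 498.  -421.8  271.5] ori [ 3.135 -0.201  0.   ] f [ 0.1  0.6 -4.8] w 19.7
q [-0.721  0.625  1.64  -0.     0.876  0.978]
11 294 297 299.90909090909093 295.6363636363636
expected stripe centre px if level, z=13+30: [320. 292.] before [320. 300.]
[-0.42905807  0.19079109  0.0055444 ]
```

Run:
```python
from h import *
W=grab('wrist')
bricks(W,83)
D=grab('side'); bricks(D,83); 
for p in((541,-360),(471.5,-351.5),(549,-295),(475.5,-291)):
  print(np.round(proj(W,(*p,83))), 'side',[np.round(proj(D,(*p,z))).tolist() for z in(53,73,83)])
h=cv2.cvtColor(D['img'],cv2.COLOR_RGB2HSV); w=((h[...,1]<50)&(h[...,2]>185)).astype(np.uint8); w[:270]=0; w[345:]=0; w[:,:290]=0; w[:,400:]=0
n,l,s,c=cv2.connectedComponentsWithStats(w); print([(s[i].tolist(),np.round(c[i],1).tolist()) for i in range(1,n) if s[i,4]>15])
```

```text
brick 671 -272 wh 39 11 yaw -1.14 pix [20. 18.]
brick 565 -331 wh 110 22 yaw 1.45 pix [107. 155.]
brick 451 -273 wh 73 15 yaw 1.49 pix [ 87. 324.]
brick 397 437 wh 111 65 yaw 0.67 pix [195. 154.]
[159. 189.] side [[351.0, 319.0], [352.0, 314.0], [352.0, 311.0]]
[174. 298.] side [[324.0, 326.0], [324.0, 321.0], [324.0, 318.0]]
[ 67. 191.] side [[340.0, 299.0], [341.0, 293.0], [341.0, 291.0]]
[ 95. 296.] side [[313.0, 307.0], [314.0, 302.0], [314.0, 299.0]]
[([290, 273, 30, 32, 424], [302.0, 289.3]), ([382, 284, 18, 61, 706], [393.3, 314.8]), ([317, 309, 15, 15, 117], [324.0, 316.1]), ([290, 337, 3, 8, 16], [290.7, 341.4])]
```

Run:
```python
from h import *
D=grab('side');S=grab('scene')
for z in (13,23,33,43): print(z,'D',[np.round(proj(D,(511+.993*x+.12*y,-316-.12*x+.993*y,z))).tolist() for x,y in((-80,66),(80,66))],'S',[np.round(proj(S,(511+.993*x+.12*y,-316-.12*x+.993*y,z))).tolist() for x,y in((-80,66),(80,66))])
for d in(D,S):
  h=cv2.cvtColor(d['img'],cv2.COLOR_RGB2HSV)
  m=((h[...,0]>=8)&(h[...,0]<=16)&(h[...,1]>(220 if d is D else 170))&(h[...,2]>120)).astype(np.uint8)
  n,l,s,c=cv2.connectedComponentsWithStats(m); print(d['name'],[(s[i].tolist(),np.round(c[i]).tolist()) for i in range(1,n) if s[i,4]>8 and ((d is D and 280<c[i][0]<390 and c[i][1]>270) or (d is S and c[i][0]<230 and 150<c[i][1]<240))])
```

```text
13 D [[290.0, 307.0], [348.0, 293.0]] S [[206.0, 181.0], [183.0, 214.0]]
23 D [[291.0, 305.0], [349.0, 291.0]] S [[206.0, 180.0], [182.0, 213.0]]
33 D [[291.0, 302.0], [349.0, 288.0]] S [[205.0, 178.0], [182.0, 211.0]]
43 D [[291.0, 300.0], [350.0, 285.0]] S [[205.0, 176.0], [181.0, 209.0]]
side [([294, 299, 5, 3, 14], [296.0, 300.0])]
scene [([181, 190, 14, 17, 34], [187.0, 198.0])]
```

Call:
send_rows(
  commands=[
    {"translation": [0,0,0.09],"twist": [0,0,0]},
    {"translation": [0,0,0.18],"twist": [0,0,0]},
    {"translation": [0,0,0.28],"twist": [0,0,0]},
    {"translation": [0,0.02,0.38],"twist": [0,0,0]},
    {"translation": [0,0.04,0.48],"twist": [0,0,0]},
    {"translation": [0.02,0.07,0.58],"twist": [0,0,0]},
    {"translation": [0.04,0.1,0.68],"twist": [0,0,0]},
    {"translation": [0.07,0.14,0.78],"twist": [0,0,0]},
    {"translation": [0.11,0.19,0.88],"twist": [0,0,0]},
    {"translation": [0.16,0.24,0.97],"twist": [0,0,0]},
  ],
)

```text
t: 73.4
ee_pos: [514.3, -397.3, 369.1]
orientation: [3.135, -0.201, 0.0]
ft_force: [-0.3, 0.5, -4.8]
width: 19.7
```

Call:
send_rows(
  commands=[
    {"translation": [0.07,0.08,0],"twist": [0,0,0.01]},
    {"translation": [0.14,0.17,0],"twist": [0,0,0.02]},
    {"translation": [0.21,0.26,0],"twist": [0,0,0.03]},
    {"translation": [0.28,0.35,0],"twist": [0,0,0.04]},
    {"translation": [0.35,0.44,0],"twist": [0,0,0.05]},
    {"translation": [0.42,0.53,0],"twist": [0,0,0.06]},
    {"translation": [0.49,0.62,0],"twist": [0,0,0.07]},
    {"translation": [0.56,0.71,0],"twist": [0,0,0.08]},
    {"translation": [0.63,0.8,0],"twist": [0,0,0.09]},
    {"translation": [0.7,0.9,0],"twist": [0,0,0.1]},
  ],
)

```text
t: 74.4
ee_pos: [584.5, -307.1, 368.2]
orientation: [3.139, -0.122, 0.0]
ft_force: [0.4, 0.0, -5.4]
width: 20.2
```

Call:
send_rows(
  commands=[
    {"translation": [0.08,0.1,0],"twist": [0,0,0.01]},
    {"translation": [0.16,0.2,0],"twist": [0,0,0.02]},
    {"translation": [0.24,0.3,0],"twist": [0,0,0.03]},
    {"translation": [0.32,0.4,0],"twist": [0,0,0.04]},
    {"translation": [0.4,0.5,0],"twist": [0,0,0.05]},
    {"translation": [0.48,0.6,0],"twist": [0,0,0.06]},
    {"translation": [0.56,0.7,0],"twist": [0,0,0.06]},
    {"translation": [0.64,0.8,0],"twist": [0,0,0.06]},
    {"translation": [0.7,0.88,0],"twist": [0,0,0.06]},
    {"translation": [0.73,0.94,0],"twist": [0,0,0.06]},
  ],
)

```text
t: 75.4
ee_pos: [657.6, -212.9, 368.1]
orientation: [3.141, -0.075, 0.0]
ft_force: [-0.5, 0.3, -4.4]
width: 19.5
```

Run:
```python
from h import *
st(); print(np.round(ctrl.get_obs()['moment'],2)); D=grab('side','s12');S=grab('scene','c12')
# re-measure the hopper rim? orange stripe location
t=np.array([ctrl.get_obs()['ee_pos'][0]+7, ctrl.get_obs()['ee_pos'][1]+172])
for z in(125,140,155): print(z,'expect stripe ends D',[np.round(proj(D,(t[0]+x,t[1]-.05*x,z))).tolist() for x in(-80,80)],'S',[np.round(proj(S,(t[0]+x,t[1]-.05*x,z))).tolist() for x in(-80,80)])
for d in(D,S):
  h=cv2.cvtColor(d['img'],cv2.COLOR_RGB2HSV)
  m=((h[...,0]>=8)&(h[...,0]<=16)&(h[...,1]>(220 if d is D else 170))&(h[...,2]>120)).astype(np.uint8)
  n,l,s,c=cv2.connectedComponentsWithStats(m); print(d['name'],[(s[i].tolist(),np.round(c[i]).tolist()) for i in range(1,n) if s[i,4]>15])
```

```text
t 75.4 pos [ 657.6 -212.9  368.1] ori [ 3.141 -0.075  0.   ] f [-0.5  0.3 -4.4] w 19.5
q [-0.33   0.558  1.497  0.     1.086  1.288]
[-0.47  0.07 -0.02]
125 expect stripe ends D [[307.0, 212.0], [358.0, 199.0]] S [[244.0, 207.0], [224.0, 249.0]]
140 expect stripe ends D [[307.0, 208.0], [358.0, 195.0]] S [[244.0, 204.0], [223.0, 247.0]]
155 expect stripe ends D [[308.0, 203.0], [359.0, 191.0]] S [[244.0, 201.0], [223.0, 244.0]]
side [([242, 94, 11, 19, 85], [247.0, 103.0])]
scene [([222, 206, 21, 39, 108], [232.0, 225.0]), ([461, 284, 38, 13, 126], [479.0, 290.0])]
```

Stripe in the scene view spans (243,206) to (222,245), as expected for a level tray at the hopper edge. Tipping in stages.

Call:
send_rows(
  commands=[
    {"translation": [0.004,0.088,0.065],"twist": [-0.076,0.003,0]},
    {"translation": [0.007,0.178,0.126],"twist": [-0.152,0.006,0]},
    {"translation": [0.01,0.27,0.184],"twist": [-0.228,0.009,0]},
    {"translation": [0.014,0.365,0.239],"twist": [-0.304,0.012,0]},
    {"translation": [0.018,0.462,0.29],"twist": [-0.38,0.015,0]},
    {"translation": [0.022,0.56,0.338],"twist": [-0.456,0.018,0]},
    {"translation": [0.026,0.66,0.382],"twist": [-0.532,0.021,0]},
    {"translation": [0.03,0.762,0.42],"twist": [-0.608,0.024,0]},
    {"translation": [0.034,0.865,0.455],"twist": [-0.684,0.027,0]},
    {"translation": [0.038,0.97,0.486],"twist": [-0.76,0.03,0]},
  ],
)

```text
t: 76.5
ee_pos: [660.4, -116.8, 417.0]
orientation: [2.76, -0.068, -0.009]
ft_force: [-0.1, -1.0, -5.4]
width: 19.9
```

Run:
```python
from h import *
st()
```

```text
t 76.5 pos [ 660.4 -116.8  417. ] ori [ 2.76  -0.068 -0.009] f [-0.1 -1.  -5.4] w 19.9
q [-0.122  0.48   1.53  -0.421  1.135  1.679]
```

Call:
send_rows(
  commands=[
    {"translation": [0.004,0.094,0.025],"twist": [-0.068,0.003,0]},
    {"translation": [0.008,0.19,0.047],"twist": [-0.136,0.006,0]},
    {"translation": [0.012,0.285,0.065],"twist": [-0.204,0.009,0]},
    {"translation": [0.016,0.382,0.08],"twist": [-0.272,0.012,0]},
    {"translation": [0.02,0.479,0.093],"twist": [-0.34,0.015,0]},
    {"translation": [0.024,0.576,0.101],"twist": [-0.408,0.018,0]},
    {"translation": [0.028,0.674,0.107],"twist": [-0.476,0.02,0]},
    {"translation": [0.032,0.771,0.108],"twist": [-0.544,0.022,0]},
    {"translation": [0.036,0.869,0.107],"twist": [-0.612,0.024,0]},
    {"translation": [0.04,0.967,0.102],"twist": [-0.68,0.026,0]},
  ],
)

```text
t: 77.5
ee_pos: [664.7, -19.9, 427.3]
orientation: [2.419, -0.06, -0.013]
ft_force: [0.3, -0.3, -2.8]
width: 19.7
```

Call:
send_rows(
  commands=[
    {"translation": [0.004,0.094,-0.008],"twist": [-0.066,0.003,0]},
    {"translation": [0.008,0.188,-0.019],"twist": [-0.132,0.006,0]},
    {"translation": [0.012,0.281,-0.032],"twist": [-0.198,0.009,0]},
    {"translation": [0.016,0.375,-0.049],"twist": [-0.264,0.012,0]},
    {"translation": [0.02,0.468,-0.07],"twist": [-0.33,0.014,0]},
    {"translation": [0.024,0.561,-0.092],"twist": [-0.396,0.016,0]},
    {"translation": [0.028,0.652,-0.119],"twist": [-0.462,0.018,0]},
    {"translation": [0.032,0.742,-0.148],"twist": [-0.528,0.02,0]},
    {"translation": [0.036,0.831,-0.18],"twist": [-0.594,0.022,0]},
    {"translation": [0.04,0.919,-0.216],"twist": [-0.66,0.024,0]},
  ],
)

```text
t: 78.5
ee_pos: [668.8, 72.6, 405.0]
orientation: [2.088, -0.051, -0.017]
ft_force: [-0.0, -0.6, -2.7]
width: 19.7
```

Call:
send_rows(
  commands=[
    {"translation": [0,0,0],"twist": [0,0,0]},
    {"translation": [0,0,0],"twist": [0,0,0]},
    {"translation": [0,0,0],"twist": [0,0,0]},
    {"translation": [0,0,0],"twist": [0,0,0]},
    {"translation": [0,0,0],"twist": [0,0,0]},
    {"translation": [0,0,0],"twist": [0,0,0]},
    {"translation": [0,0,0],"twist": [0,0,0]},
    {"translation": [0,0,0],"twist": [0,0,0]},
    {"translation": [0,0,0],"twist": [0,0,0]},
    {"translation": [0,0,0],"twist": [0,0,0]},
  ],
)

```text
t: 79.5
ee_pos: [668.8, 71.8, 405.4]
orientation: [2.09, -0.051, -0.017]
ft_force: [-0.5, -0.0, -2.7]
width: 20.0
```

Run:
```python
from h import *
st(); print(np.round(ctrl.get_obs()['moment'],2)); S=grab('scene','c13');D=grab('side','s13')
a=cv2.resize(S['img'][120:300,200:380],(400,400),interpolation=cv2.INTER_CUBIC)
b=cv2.resize(D['img'][110:270,240:400],(400,400),interpolation=cv2.INTER_CUBIC)
cv2.imwrite('pics/tip.png',np.hstack([a,b])[...,::-1])
```

```text
t 79.5 pos [668.8  71.8 405.4] ori [ 2.09  -0.051 -0.017] f [-0.5 -0.  -2.7] w 20.0
q [ 0.248  0.596  1.499 -0.985  1.534  2.17 ]
[0.86 0.13 0.03]
```

Tool force fell from about 4.9 N to 2.7 N, which fits an empty tray. Tilting back.

Call:
send_rows(
  commands=[
    {"translation": [-0.004,-0.088,0.036],"twist": [0.066,-0.003,0]},
    {"translation": [-0.008,-0.177,0.068],"twist": [0.132,-0.005,0]},
    {"translation": [-0.012,-0.267,0.097],"twist": [0.198,-0.008,0]},
    {"translation": [-0.016,-0.358,0.124],"twist": [0.264,-0.01,0]},
    {"translation": [-0.02,-0.451,0.146],"twist": [0.33,-0.012,0]},
    {"translation": [-0.024,-0.544,0.167],"twist": [0.396,-0.014,0]},
    {"translation": [-0.028,-0.638,0.184],"twist": [0.462,-0.017,0]},
    {"translation": [-0.032,-0.731,0.197],"twist": [0.528,-0.019,0]},
    {"translation": [-0.036,-0.825,0.208],"twist": [0.594,-0.022,0]},
    {"translation": [-0.04,-0.919,0.216],"twist": [0.66,-0.024,0]},
  ],
)

```text
t: 80.6
ee_pos: [664.7, -20.9, 427.0]
orientation: [2.423, -0.059, -0.014]
ft_force: [-0.3, 0.1, -3.1]
width: 19.7
```

Call:
send_rows(
  commands=[
    {"translation": [-0.004,-0.098,0.005],"twist": [0.068,-0.003,0]},
    {"translation": [-0.008,-0.196,0.006],"twist": [0.136,-0.005,0]},
    {"translation": [-0.012,-0.293,0.005],"twist": [0.204,-0.008,0]},
    {"translation": [-0.016,-0.391,0],"twist": [0.272,-0.01,0]},
    {"translation": [-0.02,-0.488,-0.009],"twist": [0.34,-0.013,0]},
    {"translation": [-0.024,-0.585,-0.022],"twist": [0.408,-0.016,0]},
    {"translation": [-0.028,-0.682,-0.037],"twist": [0.476,-0.018,0]},
    {"translation": [-0.032,-0.777,-0.055],"twist": [0.544,-0.021,0]},
    {"translation": [-0.036,-0.873,-0.077],"twist": [0.612,-0.024,0]},
    {"translation": [-0.04,-0.967,-0.102],"twist": [0.68,-0.026,0]},
  ],
)

```text
t: 81.6
ee_pos: [660.6, -117.7, 416.7]
orientation: [2.763, -0.066, -0.008]
ft_force: [0.1, -0.1, -3.1]
width: 19.9
```

Call:
send_rows(
  commands=[
    {"translation": [-0.004,-0.105,-0.031],"twist": [0.076,-0.003,0]},
    {"translation": [-0.008,-0.208,-0.066],"twist": [0.152,-0.006,0]},
    {"translation": [-0.012,-0.31,-0.104],"twist": [0.228,-0.009,0]},
    {"translation": [-0.016,-0.41,-0.148],"twist": [0.304,-0.012,0]},
    {"translation": [-0.02,-0.508,-0.196],"twist": [0.38,-0.015,0]},
    {"translation": [-0.024,-0.605,-0.247],"twist": [0.456,-0.018,0]},
    {"translation": [-0.028,-0.7,-0.302],"twist": [0.532,-0.021,0]},
    {"translation": [-0.032,-0.792,-0.36],"twist": [0.608,-0.024,0]},
    {"translation": [-0.036,-0.882,-0.421],"twist": [0.684,-0.027,0]},
    {"translation": [-0.038,-0.97,-0.486],"twist": [0.76,-0.03,0]},
  ],
)

```text
t: 82.6
ee_pos: [656.8, -214.8, 368.0]
orientation: [-3.139, 0.075, -0.001]
ft_force: [0.5, -0.2, -2.6]
width: 20.1
```

Call:
send_rows(
  commands=[
    {"translation": [-0.08,-0.1,0],"twist": [0,0,-0.02]},
    {"translation": [-0.16,-0.2,0],"twist": [0,0,-0.04]},
    {"translation": [-0.24,-0.3,0],"twist": [0,0,-0.06]},
    {"translation": [-0.32,-0.4,0],"twist": [0,0,-0.08]},
    {"translation": [-0.4,-0.5,0],"twist": [0,0,-0.1]},
    {"translation": [-0.48,-0.6,0],"twist": [0,0,-0.12]},
    {"translation": [-0.56,-0.7,0],"twist": [0,0,-0.14]},
    {"translation": [-0.64,-0.8,0],"twist": [0,0,-0.16]},
    {"translation": [-0.72,-0.9,0],"twist": [0,0,-0.16]},
    {"translation": [-0.8,-1,0],"twist": [0,0,-0.16]},
  ],
)

```text
t: 83.6
ee_pos: [576.3, -314.6, 368.2]
orientation: [3.135, -0.201, 0.0]
ft_force: [0.4, -0.1, -3.3]
width: 19.8
```

Run:
```python
from h import *
st(); print(np.round(ctrl.get_obs()['moment'],2)); S=grab('scene','c14');D=grab('side','s14')
a=cv2.resize(S['img'][130:310,140:340],(400,360),interpolation=cv2.INTER_CUBIC)
b=cv2.resize(D['img'][130:370,190:430],(360,360),interpolation=cv2.INTER_CUBIC)
cv2.imwrite('pics/after.png',np.hstack([a,b])[...,::-1])
```

```text
t 83.6 pos [ 576.3 -314.6  368.2] ori [ 3.135 -0.201  0.   ] f [ 0.4 -0.1 -3.3] w 19.8
q [-0.518  0.509  1.582 -0.     1.05   1.181]
[-0.25  0.17 -0.02]
```

View pics/after.png

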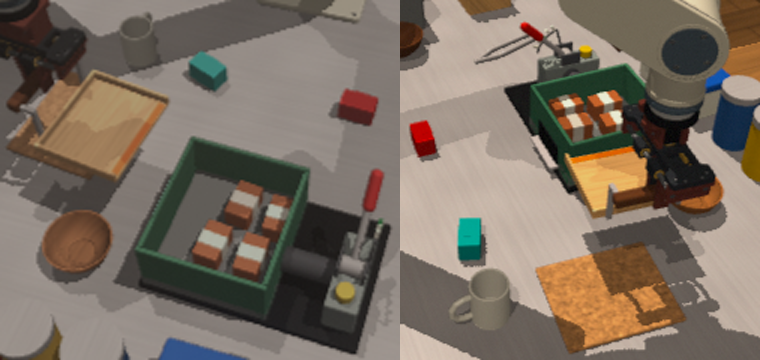

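All four bricks are in the hopper, the tray is empty and the lever is still up. Measuring the bare rest's corners for the return.

Run:
```python
from h import *
D=grab('side')
h=cv2.cvtColor(D['img'],cv2.COLOR_RGB2HSV)
q=np.array([onz(D,190+(x-400)/1.5,130+y/1.5,8)[:2] for x,y in((537,270),(648,241),(686,317),(573,351))]);print(q.round(0).tolist(),q.mean(0))
v=(q[1]+q[2]-q[0]-q[3]);print('yaw',np.arctan2(v[1],v[0]))
yaw=-.115;c=q.mean(0);print('bar target',c-105*np.array([-np.sin(yaw),np.cos(yaw)]))
```

```text
[[417.0, -235.0], [622.0, -256.0], [594.0, -417.0], [403.0, -398.0]] [ 508.94057977 -326.84348542]
yaw -0.10011960116039088
bar target [ 496.89217749 -431.14993777]
```

Call:
send_rows(
  commands=[
    {"translation": [-0.08,-0.1,0],"twist": [0,0,0]},
    {"translation": [-0.16,-0.2,0],"twist": [0,0,0]},
    {"translation": [-0.24,-0.3,0],"twist": [0,0,0]},
    {"translation": [-0.32,-0.4,0],"twist": [0,0,0]},
    {"translation": [-0.4,-0.5,0],"twist": [0,0,0]},
    {"translation": [-0.48,-0.6,0],"twist": [0,0,0]},
    {"translation": [-0.56,-0.7,0],"twist": [0,0,0]},
    {"translation": [-0.64,-0.8,0],"twist": [0,0,0]},
    {"translation": [-0.72,-0.9,0],"twist": [0,0,0]},
    {"translation": [-0.79,-1,0],"twist": [0,0,0]},
  ],
)

```text
t: 84.75
ee_pos: [497.3, -414.6, 368.2]
orientation: [-3.135, 0.201, 0.0]
ft_force: [-0.1, 0.3, -4.1]
width: 19.6
```

Call:
send_rows(
  commands=[
    {"translation": [0,-0.05,-0.05],"twist": [0,0,0]},
    {"translation": [0,-0.094,-0.15],"twist": [0,0,0]},
    {"translation": [0,-0.094,-0.25],"twist": [0,0,0]},
    {"translation": [0,-0.094,-0.35],"twist": [0,0,0]},
    {"translation": [0,-0.094,-0.45],"twist": [0,0,0]},
    {"translation": [0,-0.094,-0.55],"twist": [0,0,0]},
    {"translation": [0,-0.094,-0.65],"twist": [0,0,0]},
    {"translation": [0,-0.094,-0.75],"twist": [0,0,0]},
    {"translation": [0,-0.094,-0.83],"twist": [0,0,0]},
    {"translation": [0,-0.094,-0.9],"twist": [0,0,0]},
  ],
)

```text
t: 85.75
ee_pos: [498.0, -423.2, 277.4]
orientation: [-3.135, 0.201, 0.0]
ft_force: [-0.4, 0.3, -3.0]
width: 19.8
```

Call:
send_rows(
  commands=[
    {"translation": [0,0,-0.06],"twist": [0,0,0]},
    {"translation": [0,0,-0.12],"twist": [0,0,0]},
    {"translation": [0,0,-0.18],"twist": [0,0,0]},
    {"translation": [0,0,-0.24],"twist": [0,0,0]},
    {"translation": [0,0,-0.29],"twist": [0,0,0]},
    {"translation": [0,0,-0.32],"twist": [0,0,0]},
    {"translation": [0,0,-0.34],"twist": [0,0,0]},
    {"translation": [0,0,-0.36],"twist": [0,0,0]},
    {"translation": [0,0,-0.36],"twist": [0,0,0]},
    {"translation": [0,0,-0.36],"twist": [0,0,0]},
  ],
)

```text
t: 86.75
ee_pos: [498.0, -423.2, 242.3]
orientation: [3.135, -0.201, 0.0]
ft_force: [0.7, 0.0, -2.5]
width: 19.6
```

Run:
```python
from h import *
st(); print(np.round(ctrl.get_obs()['moment'],2))
```

```text
t 86.75 pos [ 498.  -423.2  242.3] ori [ 3.135 -0.201  0.   ] f [ 0.7  0.  -2.5] w 19.6
q [-0.723  0.667  1.646 -0.     0.828  0.976]
[-0.16  0.16  0.02]
```

Call:
send_rows(
  commands=[
    {"translation": [0,0,-0.01],"twist": [0,0,0]},
    {"translation": [0,0,-0.015],"twist": [0,0,0]},
    {"translation": [0,0,-0.018],"twist": [0,0,0]},
    {"translation": [0,0,-0.018],"twist": [0,0,0]},
    {"translation": [0,0,-0.018],"twist": [0,0,0]},
    {"translation": [0,0,-0.018],"twist": [0,0,0]},
    {"translation": [0,0,-0.018],"twist": [0,0,0]},
    {"translation": [0,0,-0.018],"twist": [0,0,0]},
    {"translation": [0,0,-0.018],"twist": [0,0,0]},
    {"translation": [0,0,-0.018],"twist": [0,0,0]},
  ],
)

```text
t: 87.75
ee_pos: [498.1, -423.4, 241.4]
orientation: [3.135, -0.201, 0.001]
ft_force: [-1.9, 0.9, 4.5]
width: 19.9
```

Call:
send_rows(
  commands=[
    {"translation": [0,0,0],"twist": [0,0,0]},
    {"translation": [0,0,0],"twist": [0,0,0]},
    {"translation": [0,0,0],"twist": [0,0,0]},
    {"translation": [0,0,0],"twist": [0,0,0]},
    {"translation": [0,0,0],"twist": [0,0,0]},
    {"translation": [0,0,0.1],"twist": [0,0,0]},
    {"translation": [0,0,0.25],"twist": [0,0,0]},
    {"translation": [0,0,0.4],"twist": [0,0,0]},
    {"translation": [0,0,0.6],"twist": [0,0,0]},
    {"translation": [0,0,0.8],"twist": [0,0,0]},
  ],
  grip=-0.09,
)

```text
t: 88.75
ee_pos: [498.1, -423.3, 322.7]
orientation: [3.134, -0.201, 0.002]
ft_force: [-0.3, -0.5, 0.2]
width: 47.9
```

Call:
send_rows(
  commands=[
    {"translation": [0.08,0.1,0.08],"twist": [0,0,0]},
    {"translation": [0.16,0.2,0.16],"twist": [0,0,0]},
    {"translation": [0.24,0.3,0.24],"twist": [0,0,0]},
    {"translation": [0.32,0.4,0.3],"twist": [0,0,0]},
    {"translation": [0.4,0.5,0.35],"twist": [0,0,0]},
    {"translation": [0.48,0.6,0.4],"twist": [0,0,0]},
    {"translation": [0.56,0.7,0.4],"twist": [0,0,0]},
    {"translation": [0.64,0.8,0.4],"twist": [0,0,0]},
    {"translation": [0.72,0.9,0.4],"twist": [0,0,0]},
    {"translation": [0.8,1,0.4],"twist": [0,0,0]},
  ],
)

```text
t: 89.75
ee_pos: [578.5, -322.3, 360.0]
orientation: [-3.135, 0.201, 0.001]
ft_force: [0.9, 0.4, 0.1]
width: 47.7
```

Call:
send_rows(
  commands=[
    {"translation": [0.08,0.1,0],"twist": [0,0,0]},
    {"translation": [0.16,0.2,0],"twist": [0,0,0]},
    {"translation": [0.24,0.3,0],"twist": [0,0,0]},
    {"translation": [0.32,0.4,0],"twist": [0,0,0]},
    {"translation": [0.4,0.5,0],"twist": [0,0,0]},
    {"translation": [0.48,0.6,0],"twist": [0,0,0]},
    {"translation": [0.56,0.7,0],"twist": [0,0,0]},
    {"translation": [0.64,0.8,0],"twist": [0,0,0]},
    {"translation": [0.72,0.9,0],"twist": [0,0,0]},
    {"translation": [0.8,1,0],"twist": [0,0,0]},
  ],
  grip=1,
)

```text
t: 90.75
ee_pos: [658.6, -222.4, 360.4]
orientation: [3.135, -0.201, 0.0]
ft_force: [-0.3, -0.3, 1.1]
width: 0.2
```

Run:
```python
from h import *
st(); D=grab('side','s15');S=grab('scene','c15')
def wood(d,y0,y1,x0,x1):
    h=cv2.cvtColor(d['img'],cv2.COLOR_RGB2HSV)
    m=((h[...,0]>=8)&(h[...,0]<=24)&(h[...,1]>80)&(h[...,2]>110)).astype(np.uint8)
    M=np.zeros_like(m);M[y0:y1,x0:x1]=m[y0:y1,x0:x1];ys,xs=np.nonzero(M);return len(xs),xs.mean().round(1),ys.mean().round(1)
old={c:{'name':c,'img':cv2.imread(f'pics/{c}0.png')[...,::-1].copy()} for c in('side','scene')}
for n,d in(('side',D),('scene',S)):
    b=(285,370,275,390) if n=='side' else (150,230,130,225)
    print(n,'start',wood(old[n],*b),'now',wood(d,*b))
for d in (S,D):
  h=cv2.cvtColor(d['img'],cv2.COLOR_RGB2HSV)
  m=((h[...,0]>=22)&(h[...,0]<=32)&(h[...,1]>170)&(h[...,2]>120)).astype(np.uint8)
  n,l,s,c=cv2.connectedComponentsWithStats(m); print([(np.round(c[i],1),s[i,4]) for i in range(1,n) if s[i,4]>15])
```

```text
t 90.75 pos [ 658.6 -222.4  360.4] ori [ 3.135 -0.201  0.   ] f [-0.3 -0.3  1.1] w 0.2
q [-0.343  0.572  1.492 -0.     1.077  1.356]
side start (3970, np.float64(325.5), np.float64(324.3)) now (3234, np.float64(324.3), np.float64(320.4))
scene start (1856, np.float64(178.7), np.float64(191.2)) now (656, np.float64(183.8), np.float64(200.2))
[]
[(array([313.3, 162.9]), np.int32(34)), (array([436.1, 236.3]), np.int32(142))]
```

Call:
send_rows(
  commands=[
    {"translation": [0.08,0.1,0],"twist": [0,0,0]},
    {"translation": [0.16,0.2,0],"twist": [0,0,0]},
    {"translation": [0.24,0.3,0],"twist": [0,0,0]},
    {"translation": [0.32,0.4,0],"twist": [0,0,0]},
    {"translation": [0.4,0.5,0],"twist": [0,0,0]},
    {"translation": [0.48,0.6,0],"twist": [0,0,0]},
    {"translation": [0.56,0.7,0],"twist": [0,0,0]},
    {"translation": [0.64,0.8,0],"twist": [0,0,0]},
    {"translation": [0.72,0.9,0],"twist": [0,0,0]},
    {"translation": [0.78,1,0],"twist": [0,0,0]},
  ],
)

```text
t: 91.85
ee_pos: [736.7, -122.3, 360.3]
orientation: [3.135, -0.201, 0.0]
ft_force: [0.5, 0.1, -0.2]
width: 0.6
```

Call:
send_rows(
  commands=[
    {"translation": [0,0.1,0],"twist": [0,0,0]},
    {"translation": [0,0.2,0],"twist": [0,0,0]},
    {"translation": [0,0.3,0],"twist": [0,0,0]},
    {"translation": [0,0.4,0],"twist": [0,0,0]},
    {"translation": [0,0.5,0],"twist": [0,0,0]},
    {"translation": [0,0.6,0],"twist": [0,0,0]},
    {"translation": [0,0.7,0],"twist": [0,0,0]},
    {"translation": [0,0.8,0],"twist": [0,0,0]},
    {"translation": [0,0.9,0],"twist": [0,0,0]},
    {"translation": [0,1,0],"twist": [0,0,0]},
  ],
)

```text
t: 92.85
ee_pos: [736.0, -22.4, 360.4]
orientation: [-3.135, 0.201, 0.0]
ft_force: [0.8, 0.8, 0.6]
width: 0.4
```

Call:
send_rows(
  commands=[
    {"translation": [0,0.1,0],"twist": [0,0,0]},
    {"translation": [0,0.2,0],"twist": [0,0,0]},
    {"translation": [0,0.3,0],"twist": [0,0,0]},
    {"translation": [0,0.4,0],"twist": [0,0,0]},
    {"translation": [0,0.5,0],"twist": [0,0,0]},
    {"translation": [0,0.6,0],"twist": [0,0,0]},
    {"translation": [0,0.7,0],"twist": [0,0,0]},
    {"translation": [0,0.8,0],"twist": [0,0,0]},
    {"translation": [0,0.9,0],"twist": [0,0,0]},
    {"translation": [0,1,0],"twist": [0,0,0]},
  ],
)

```text
t: 93.85
ee_pos: [736.0, 77.7, 360.4]
orientation: [-3.135, 0.201, 0.0]
ft_force: [0.3, -0.3, 0.1]
width: 0.5
```

Run:
```python
from h import *
st()
for c in('wrist','scene','side'):
  d=grab(c,c+'16'); h=cv2.cvtColor(d['img'],cv2.COLOR_RGB2HSV)
  m=((h[...,0]>=20)&(h[...,0]<=32)&(h[...,1]>150)&(h[...,2]>110)).astype(np.uint8)
  n,l,s,cc=cv2.connectedComponentsWithStats(m); print(c,np.round(proj(d,(737,217.5,96))),[(np.round(cc[i],1),s[i,4],np.round(onz(d,*cc[i],95)[:2])) for i in range(1,n) if s[i,4]>15])
```

```text
t 93.85 pos [736.   77.7 360.4] ori [-3.135  0.201  0.   ] f [ 0.3 -0.3  0.1] w 0.5
q [0.089 0.636 1.376 0.    1.129 1.788]
wrist [120. 228.] [(array([498.7,  14.6]), np.int32(1740), array([ 887., -136.])), (array([121.7, 226.7]), np.int32(523), array([737., 216.]))]
scene [312. 275.] [(array([312.1, 275.3]), np.int32(54), array([737., 217.]))]
side [313. 162.] [(array([313.4, 162.7]), np.int32(35), array([737., 216.])), (array([432.4, 234. ]), np.int32(787), array([ 875., -228.]))]
```

Call:
send_rows(
  commands=[
    {"translation": [0,0.1,0],"twist": [0,0,0]},
    {"translation": [0,0.2,0],"twist": [0,0,0]},
    {"translation": [0,0.3,0],"twist": [0,0,0]},
    {"translation": [0,0.4,0],"twist": [0,0,0]},
    {"translation": [0,0.5,0],"twist": [0,0,0]},
    {"translation": [0,0.6,0],"twist": [0,0,0]},
    {"translation": [0,0.7,0],"twist": [0,0,0]},
    {"translation": [0,0.8,0],"twist": [0,0,0]},
    {"translation": [0,0.9,0],"twist": [0,0,0]},
    {"translation": [0,1,0],"twist": [0,0,0]},
  ],
)

```text
t: 95.0
ee_pos: [736.0, 177.7, 360.4]
orientation: [3.135, -0.201, -0.0]
ft_force: [0.2, -0.4, -0.6]
width: 0.5
```

Call:
send_rows(
  commands=[
    {"translation": [0.01,0.1,0],"twist": [0,0,0]},
    {"translation": [0.01,0.2,0],"twist": [0,0,0]},
    {"translation": [0.01,0.3,-0.05],"twist": [0,0,0]},
    {"translation": [0.01,0.39,-0.1],"twist": [0,0,0]},
    {"translation": [0.01,0.39,-0.2],"twist": [0,0,0]},
    {"translation": [0.01,0.39,-0.3],"twist": [0,0,0]},
    {"translation": [0.01,0.39,-0.4],"twist": [0,0,0]},
    {"translation": [0.01,0.39,-0.5],"twist": [0,0,0]},
    {"translation": [0.01,0.39,-0.6],"twist": [0,0,0]},
    {"translation": [0.01,0.39,-0.7],"twist": [0,0,0]},
  ],
)

```text
t: 96.0
ee_pos: [737.0, 215.5, 289.4]
orientation: [3.135, -0.202, -0.0]
ft_force: [0.9, 0.7, -0.3]
width: 0.6
```

Call:
send_rows(
  commands=[
    {"translation": [0,0,-0.05],"twist": [0,0,0]},
    {"translation": [0,0,-0.09],"twist": [0,0,0]},
    {"translation": [0,0,-0.12],"twist": [0,0,0]},
    {"translation": [0,0,-0.15],"twist": [0,0,0]},
    {"translation": [0,0,-0.18],"twist": [0,0,0]},
    {"translation": [0,0,-0.2],"twist": [0,0,0]},
    {"translation": [0,0,-0.21],"twist": [0,0,0]},
    {"translation": [0,0,-0.21],"twist": [0,0,0]},
    {"translation": [0,0,-0.21],"twist": [0,0,0]},
    {"translation": [0,0,-0.21],"twist": [0,0,0]},
  ],
)

```text
t: 97.0
ee_pos: [737.2, 215.9, 270.1]
orientation: [-3.135, 0.201, -0.002]
ft_force: [-1.4, -0.9, 6.4]
width: 0.7
```

Run:
```python
from h import *
st()
for c in('scene','side'):
  d=grab(c,c+'17'); h=cv2.cvtColor(d['img'],cv2.COLOR_RGB2HSV)
  m=(((h[...,0]<4)|(h[...,0]>176))&(h[...,1]>150)&(h[...,2]>90)).astype(np.uint8)
  n,l,s,cc=cv2.connectedComponentsWithStats(m); print(c,[(np.round(cc[i],1),s[i,4]) for i in range(1,n) if s[i,4]>30])
```

```text
t 97.0 pos [737.2 215.9 270.1] ori [-3.135e+00  2.010e-01 -2.000e-03] f [-1.4 -0.9  6.4] w 0.7
q [0.269 0.773 1.342 0.    1.025 1.968]
scene [(array([319.2, 180.4]), np.int32(141))]
side [(array([267.9, 168.5]), np.int32(105)), (array([204.8, 221.9]), np.int32(299))]
```

Lever grip in the side view is back at (268,168.5), its starting position. Retracting.

Call:
send_rows(
  commands=[
    {"translation": [0,0,0.1],"twist": [0,0,0]},
    {"translation": [0,0,0.2],"twist": [0,0,0]},
    {"translation": [0,0,0.3],"twist": [0,0,0]},
    {"translation": [0,0,0.4],"twist": [0,0,0]},
    {"translation": [0,0,0.5],"twist": [0,0,0]},
    {"translation": [0,0,0.6],"twist": [0,0,0]},
    {"translation": [0,0,0.7],"twist": [0,0,0]},
    {"translation": [0,0,0.8],"twist": [0,0,0]},
    {"translation": [0,0,0.9],"twist": [0,0,0]},
    {"translation": [0,0,1],"twist": [0,0,0]},
  ],
)

```text
t: 98.1
ee_pos: [736.9, 215.8, 370.2]
orientation: [3.135, -0.201, -0.0]
ft_force: [0.8, 0.5, -0.3]
width: 0.4
```

Call:
send_rows(
  commands=[
    {"translation": [-0.05,0.1,0.1],"twist": [0,0,0]},
    {"translation": [-0.1,0.2,0.2],"twist": [0,0,0]},
    {"translation": [-0.15,0.3,0.3],"twist": [0,0,0]},
    {"translation": [-0.2,0.4,0.4],"twist": [0,0,0]},
    {"translation": [-0.3,0.5,0.5],"twist": [0,0,0]},
    {"translation": [-0.4,0.6,0.5],"twist": [0,0,0]},
    {"translation": [-0.5,0.7,0.5],"twist": [0,0,0]},
    {"translation": [-0.6,0.8,0.5],"twist": [0,0,0]},
    {"translation": [-0.7,0.9,0.5],"twist": [0,0,0]},
    {"translation": [-0.7,0.9,0.5],"twist": [0,0,0]},
  ],
)

```text
t: 99.1
ee_pos: [665.5, 307.4, 419.0]
orientation: [3.135, -0.198, -0.002]
ft_force: [-0.4, -0.0, -0.4]
width: 0.6
```

Run:
```python
from h import *
st(); D=grab('side','s18');S=grab('scene','c18')
a=cv2.resize(S['img'][120:320,120:360],(432,360),interpolation=cv2.INTER_CUBIC)
b=cv2.resize(D['img'][130:370,190:430],(360,360),interpolation=cv2.INTER_CUBIC)
cv2.imwrite('pics/final.png',np.hstack([a,b])[...,::-1])
```

```text
t 99.1 pos [665.5 307.4 419. ] ori [ 3.135e+00 -1.980e-01 -2.000e-03] f [-0.4 -0.  -0.4] w 0.6
q [0.416 0.571 1.351 0.    1.221 2.113]
```

View pics/final.png

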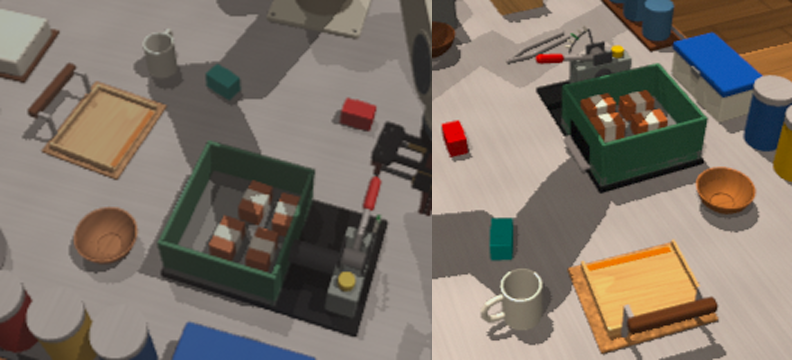

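Four bricks are in the hopper, the tray lies flat inside the rest's border, the lever is fully down and the gripper is clear. Handing in.

```bash
python3 -c "
from h import *
print(ctrl.close_job())"
```

```text
the job is handed in; nothing more can be done
None
```

The job is done and handed in at about 99 s. I lifted the brake lever to the third notch and let go, then loaded all four tea bricks onto the tray. I tipped them into the hopper, set the tray back on its cork rest, and only then pressed the yellow button.

My last checks:
- **Lever:** after the pull it measured about 0.8 rad above level, which is the third notch. After the button press its grip was back at its starting pixel in the side view, so it is fully down.
- **Bricks:** all four are visible inside the hopper, and none missed.
- **Tray:** it looks empty and flat, inside the cork rest's border. The two cameras differed by about 8 mm on the rest's position, so I set the tray back close to where it first stood. A colour check of the tray's position against the start was spoiled by shadows, so I relied on the final picture.
- **Forces and surroundings:** no wrist force reading at the end of a move exceeded about 11 N. The red and turquoise look-alikes and the bystanders visible in the last picture look unmoved; I did not measure them, and the dark bowl and the tongs are only partly in that picture.

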